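# Put two porcelain crucibles with their lids into the desiccator

### The arm

A 6-joint arm with a two-finger parallel gripper is mounted at the origin on a cart in front of the work surface, level with it; the furniture and walls round the work are solid. World frame = base frame: x ahead of the robot, y to its left, z up, the work surface at z = 0. Lengths are in m, angles in rad, forces in N, time in s.
With the tool pointing down it reaches from about 0.375 to 0.975 m from the base axis. Payload 3.8 kg.
Tool frame: the origin (TCP) lies midway between the tips of the shut fingers; the grasp point (between the pads) lies 19 mm behind it; z points along the fingers, y is the direction in which the jaws open and shut (so a half turn about z gives the same grasp; the last joint's range is limited). The gripper opens to 85 mm and grips with 20 to 120 N. Pads are 22 mm wide; open, the fingers measure 114 mm over their backs; the gripper's body (76 mm by 85 mm) begins 54 mm behind the grasp point. The pads swing forward as they close: fully open they stand 13 mm farther back than shut.
Start: joints at [-1.384, 0.264, 1.604, -0, 1.274, -0.037], TCP at [0.15, -0.658, 0.231] pointing down, gripper open.
Joint ranges: [-2.63, 2.63], [-0.94, 2.18], [0.31, 2.57], [-1.31, 4.45], [0, 2.66], [-2.55, 2.55]. Speed limits (rad/s): [2.57, 2.57, 3.14, 3.14, 3.14, 3.14].

### API

Orientations are given as a rotation vector (axis times angle).
In Python, from workcell import bot gives the robot as it stands.
- The arm moves only by the tool arm_command, never from a script. Its argument "targets" is text: rows parted by semicolons, each of 7 numbers parted by spaces: the shift along the tool's x, y, z in mm, then the turn, a rotation vector about the tool's x, y, z in degrees, then the opening, from 0 (shut) to 1 (fully open). A call has 1 to 10 rows; each row is the pose to reach, as a shift and turn from the pose commanded when the call began, along the tool's axes at that moment; what a row does not reach only later rows make up. A row lasts 1/12 s, in which the tool goes at most 41.7 mm and 7.16 degrees, less where a joint would pass 70% of its speed; a pose out of reach is approached as far as the arm can. A call with a gripper value outside its range is refused whole. The fingers move at their own pace and stop on an object; "newtons" is the grip in N (left out, the last holds). Time passes only in rows, so rows that repeat a pose let the fingers close. It gives the time, the measured TCP pose, the force and the opening at its end, in the units of the state.
- bot.read_state(): the state, without advancing time (a new reading comes with each control period).
- bot.read_camera(name): name is "scene" or "top" or "wrist"; returns (picture, depth): 384x512x3 uint8, blue, green, red; 384x512 float32, m along the optical axis (not along the pixel's ray), 0 where there is no reading.
- bot.camera_params(name): a dict with "fov_y" (degrees; the focal length in pixels is half the picture's height over the tangent of half this angle, whatever the lens; pixels are square), "cx", "cy" (the principal point, pixels), "xyz" and "rotation" of the camera in the world; the wrist camera has in their place "T_tool_cam" (4x4, takes a point from camera to tool coordinates, whose origin is the TCP and whose axes are the flange's). Camera axes: x right, y up, looking along -z (the intrinsics and any distortion apply to the point x, -y, -z); pixel columns grow to the right and rows downward; lengths in m; the calibration is good to about 2 mm. The wrist camera is an equidistant fisheye: a pixel r from the principal point sees the ray r / f radians off the axis. A picture is of the moment at which its call begins: read the wrist's pose just before it. camera_params takes no time and is no camera call.
- bot.finish_job(): hands the job in, once; it reports no verdict.
The state is a dict: "time": time; "q": joint angles; "joint_vel": joint speeds; "joint_torque": joint torques, N m; "tool_pos": TCP position; "tcp_rot": TCP orientation; "wrist_force": force on the tool from outside, world axes, zero at the start; "torque": the same for the moment, N m; "width": opening from 0.0 (shut) to 1.0 (fully open).
Only numpy, scipy, OpenCV 4.12 (cv2) and the standard library are available. Lean on these libraries where they do the work, as an engineer would, in place of code of your own. Each camera call takes 0.05 s, during which the arm holds its last target.

### The job

Put the two white porcelain crucibles into the open desiccator to cool: first hang each one upright, without tipping it over, in the hole of its own size in the white plate, then cover each with the lid that fits it, knob up and lying flat on the rim. Leave the black graphite crucible and the glass beaker standing where they are.

Things in the scene. Friction and masses are not known exactly. Their poses are not given: they have to be found in the camera images.
- desiccator: Desiccator base with its dome taken off: round grey plastic bowl fixed to the bench, flange 212 mm across with its top 68 mm above the bench; inside the flange a flat white perforated porcelain plate, 176 mm across, top 70 mm above the bench, with one large and one small round hole for crucibles. Origin: centre of the underside, on the bench; z up, the small hole lies 45 mm along its +x, the large hole 45 mm along its -x.
- seat_large: The large round hole in the desiccator's plate, for the large crucible. Origin: on the hole's axis, level with the plate's top; z up. Mouth 45 mm across, countersunk 2.5 mm deep at 45 degrees to a bore of 40 mm through the 6 mm plate, glazed and smooth, open below. The large crucible hangs in it by its taper: its foot then lies 26 mm below the plate's top and its rim stands 12 mm above it.
- seat_small: The small round hole in the desiccator's plate, for the small crucible. Origin: on the hole's axis, level with the plate's top; z up. Mouth 35 mm across, countersunk 2.5 mm deep at 45 degrees to a bore of 30 mm through the 6 mm plate, glazed and smooth, open below. The small crucible hangs in it by its taper: its foot then lies 21 to 22 mm below the plate's top and its rim stands 8 to 9 mm above it.
- large_crucible: Large white porcelain crucible, an open tapered cup, upright on the bench: rim 48 mm across outside (mouth 42 mm inside), foot 27 mm across, 38 mm high, about 60 g. Can be gripped across the rim from above. Origin: centre of the foot's underside; z up to the mouth.
- small_crucible: Small white porcelain crucible, the same shape: rim 36 mm across outside (mouth 30 mm inside), foot 20 mm across, 30 mm high, about 35 g. Can be gripped across the rim from above. Origin: centre of the foot's underside; z up to the mouth.
- large_lid: Lid of the large crucible, lying knob up on the bench: white porcelain disc 57 mm across and 4 mm thick, under it a tapered plug 4 mm deep (24 mm across below, 32 mm above) that drops into the crucible's mouth, on it a round knob 13 mm across, from 8 to 21 mm above the plug's underside; about 30 g. Origin: centre of the plug's underside; z up through the knob. In place, the disc lies on the rim, with the origin 4 mm below the rim.
- small_lid: Lid of the small crucible, lying knob up on the bench: white porcelain disc 44 mm across and 4 mm thick, under it a tapered plug 4 mm deep (15 mm across below, 23 mm above) that drops into the crucible's mouth, on it a round knob 13 mm across, from 8 to 21 mm above the plug's underside; about 20 g. Origin: centre of the plug's underside; z up through the knob. In place, the disc lies on the rim, with the origin 4 mm below the rim.
- graphite_crucible: Bystander: black graphite crucible, rim 33 mm across, 26 mm high, standing loose on the bench among the others. Origin: centre of its underside.
- beaker: Bystander: clear glass beaker, 53 mm across, 66 mm high, standing loose on the bench among the others. Origin: centre of its underside.
Things that resemble listed ones, but are neither listed nor needed, are in the scene too. What is shaped like the large_lid but red or turquoise is not meant.

How it is judged:
On the way, in this order (a step that is already met when the one before it is completed fails the run):
1. both porcelain crucibles hang in the holes of their own size (horizontal distance between large_crucible and seat_large below 0.006 m and z of large_crucible in the frame of seat_large between -0.03 and -0.022 m and angle between each of large_crucible, small_crucible's own z axis and vertical below 0.12 rad and horizontal distance between small_crucible and seat_small below 0.006 m and z of small_crucible in the frame of seat_small between -0.0255 and -0.0175 m), for 0.2 s.
2. each seated crucible is covered with its own lid (all of step 1 and horizontal distance between large_lid and large_crucible below 0.01 m and z of large_lid in the frame of large_crucible between 0.031 and 0.037 m and angle between each of large_lid, small_lid's own z axis and vertical below 0.15 rad and horizontal distance between small_lid and small_crucible below 0.01 m and z of small_lid in the frame of small_crucible between 0.023 and 0.029 m), for 0.2 s.
At the end, for the whole second after the job is handed in: Each crucible hangs upright (within 7 degrees) in the hole of its size, centred within 6 mm, at seated height within 4 mm; its own lid lies on it, knob up, flat within 8.5 degrees, centred within 10 mm, down on the rim within 3 mm; all released, slower than 20 mm/s (all of step 2 and linear speed of each of large_crucible, small_crucible, large_lid, small_lid below 0.02 m/s); the robot touches nothing.
It fails at once if the graphite crucible is pushed or carried more than 30 mm from where it stood (distance of graphite_crucible from where it was at the start of the episode above 0.03 m).
It fails at once if the beaker is pushed or carried more than 30 mm from where it stood (distance of beaker from where it was at the start of the episode above 0.03 m).
It fails at once if the large porcelain crucible is tipped over (more than 50 degrees) (angle between large_crucible's own z axis and vertical above 0.87 rad).
It fails at once if the small porcelain crucible is tipped over (more than 50 degrees) (angle between small_crucible's own z axis and vertical above 0.87 rad).
It also fails if it takes over 109 s, if anything falls off the work surface, if the arm or the gripper's body presses on something with over 40 N, if the wrist force passes 120 N, or if a joint passes its speed limit or range.

## Working session

There is one attempt and no reset: what is moved stays moved. The work goes in short steps, Python scripts to look and compute and a tool call to move; the robot and the scene stay as the last step left them, time stands still between calls to the robot, and variables do not carry over. Pictures are saved under pics/ and viewed, and the job is handed in when it is done.

Besides the shell and the picture viewer there is one more tool, called after "Call:" by a JSON object that holds its "name" and its "arguments". arm_command: Moves the arm, as the interface text tells. Its arguments: {"type":"object","properties":{"targets":{"type":"string"},"newtons":{"type":"number"}},"required":["targets"]}

```bash
mkdir -p pics
cat > h.py <<'E'
import numpy as np, cv2, json
from workcell import bot
def save(n,name):
    s=bot.read_state(); p,d=bot.read_camera(n); cv2.imwrite(f'pics/{name}.png',p); np.savez(f'pics/{name}.npz',p=p,d=d,tp=s['tool_pos'],tr=s['tcp_rot']); return p,d,s
E
python3 - <<'E'
from h import *
for n in ['top','scene','wrist']:
    save(n,n+'0'); print(n,bot.camera_params(n))
print(bot.read_state())
E
```

```text
top {'fov_y': 45.978236611838, 'cx': 250.0301823584455, 'cy': 186.84750833088916, 'xyz': array([0.29045261, 0.03787475, 1.09271906]), 'rotation': array([ 0.12156219, -0.15586072, -1.54233782])}
scene {'fov_y': 57.147229818480575, 'cx': 258.51216611990174, 'cy': 187.97646361385395, 'xyz': array([ 0.18045773, -0.49446864,  0.68046151]), 'rotation': array([ 0.74615498, -0.20502744, -0.47908728])}
wrist {'fov_y': 65.70646984690485, 'cx': 250.2142095881918, 'cy': 193.58034822950873, 'T_tool_cam': array([[ 8.86784793e-04,  9.60441402e-01,  2.78480746e-01,
         7.08579996e-02],
       [ 9.99998625e-01, -4.61400684e-04, -1.59305539e-03,
         2.51200852e-04],
       [-1.40154515e-03,  2.78481776e-01, -9.60440491e-01,
        -1.43204779e-01],
       [ 0.00000000e+00,  0.00000000e+00,  0.00000000e+00,
         1.00000000e+00]])}
{'time': 0.15, 'q': array([-1.38388529e+00,  2.64607355e-01,  1.60505151e+00, -1.16259510e-05,
        1.27373189e+00, -3.69095487e-02]), 'joint_vel': array([-0.00074179, -0.00188521, -0.00421697, -0.00204852, -0.00048393,
        0.00111407]), 'joint_torque': array([ 1.26641567e-04, -5.15906560e+01, -3.67960060e+01, -1.11750933e-04,
        8.08064797e-03, -1.83905320e-05]), 'tool_pos': array([ 0.14970229, -0.65760275,  0.23023443]), 'tcp_rot': array([-3.12015904e+00, -3.50648331e-01,  2.28915859e-04]), 'wrist_force': array([0.53130206, 0.23709451, 0.52744056]), 'torque': array([ 0.04177823, -0.05439265,  0.01897552]), 'width': 1.0014265147042882}
```

View pics/top0.png

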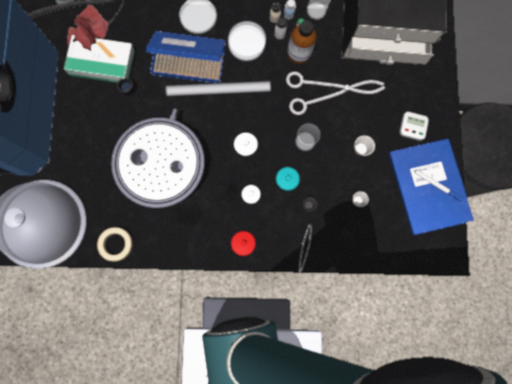

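View pics/scene0.png

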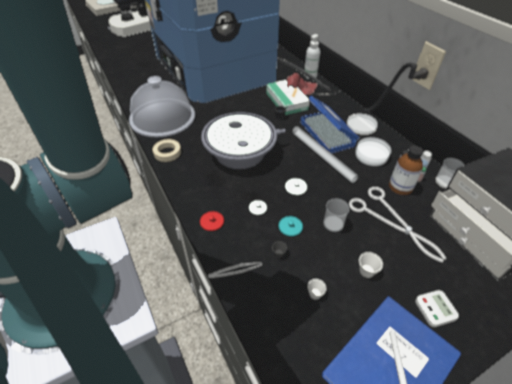

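```bash
cat >> h.py <<'E'
from scipy.spatial.transform import Rotation as R
C={n:bot.camera_params(n) for n in ['top','scene','wrist']}
def ray(n,uv,s=None):
    c=C[n]; f=192/np.tan(np.radians(c['fov_y']/2)); uv=np.atleast_2d(np.asarray(uv,float))
    x=(uv[:,0]-c['cx'])/f; y=(uv[:,1]-c['cy'])/f
    if n=='wrist':
        th=np.hypot(x,y); k=np.where(th>1e-9,np.sin(th)/np.maximum(th,1e-9),1)
        d=np.stack([x*k,-y*k,-np.cos(th)],1)
        T=c['T_tool_cam']; Rt=R.from_rotvec(s['tcp_rot']).as_matrix()
        return np.asarray(s['tool_pos'])+Rt@T[:3,3], d@(Rt@T[:3,:3]).T
    d=np.stack([x,-y,-np.ones_like(x)],1)
    return np.asarray(c['xyz']), d@R.from_rotvec(c['rotation']).as_matrix().T
def onz(n,uv,z,s=None):
    o,d=ray(n,uv,s); return o+d*((z-o[2])/d[:,2])[:,None]
def tri(rays):
    A=np.zeros((3,3));b=np.zeros(3)
    for o,d in rays:
        d=d[0]/np.linalg.norm(d[0]); P=np.eye(3)-np.outer(d,d); A+=P;b+=P@o
    x=np.linalg.solve(A,b); 
    return x,[np.linalg.norm((np.eye(3)-np.outer(d[0],d[0])/(d[0]@d[0]))@(x-o)) for o,d in rays]
E
python3 - <<'E'
from h import *
p=cv2.imread('pics/top0.png');q=cv2.imread('pics/scene0.png')
a=cv2.resize(p[110:260,105:405],None,fx=2.6,fy=2.6,interpolation=cv2.INTER_CUBIC)
b=cv2.resize(q[100:310,190:400],None,fx=2.8,fy=2.8,interpolation=cv2.INTER_CUBIC)
cv2.imwrite('pics/c1.png',a);cv2.imwrite('pics/c2.png',b)
# pairs
P={'Llid knob':((246,144),(296,186)),'Slid':((251,194),(258,207)),'Lcru':((364,146),(370,262)),'Scru':((360,199),(317,287)),'Lhole':((139,157),(238,126)),'Shole':((176,167),(239,147)),'beaker':((307,137),(336,205)),'graph':((310,204),(280,247))}
for k,(u,v) in P.items():
    x,r=tri([ray('top',u),ray('scene',v)]); print(k,x.round(4),np.round(r,4))
E
```

```text
Llid knob [0.5944 0.0281 0.0047] [0.0009 0.0009]
Slid [0.4693 0.013  0.0035] [0.0011 0.0011]
Lcru [ 0.5895 -0.2587  0.0349] [0.0014 0.0014]
Scru [ 0.4605 -0.2484  0.0259] [0.0014 0.0014]
Lhole [0.5446 0.2772 0.0568] [0.0043 0.0043]
Shole [0.515  0.193  0.0524] [0.0049 0.0049]
beaker [ 0.6002 -0.1158  0.0682] [0.0035 0.0035]
graph [ 0.4458 -0.1284  0.0241] [0.0017 0.0017]
```

View pics/c1.png

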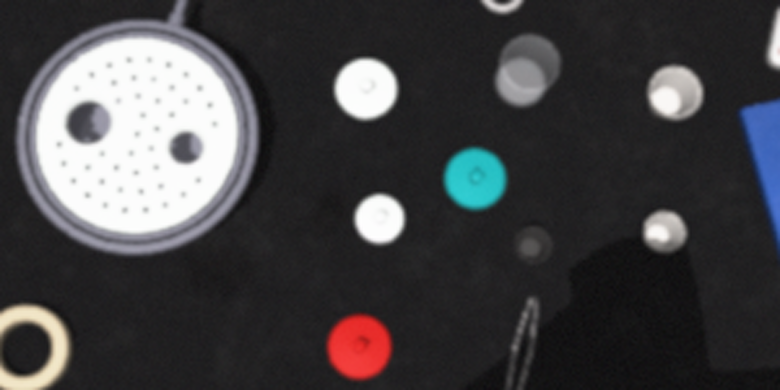

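View pics/c2.png

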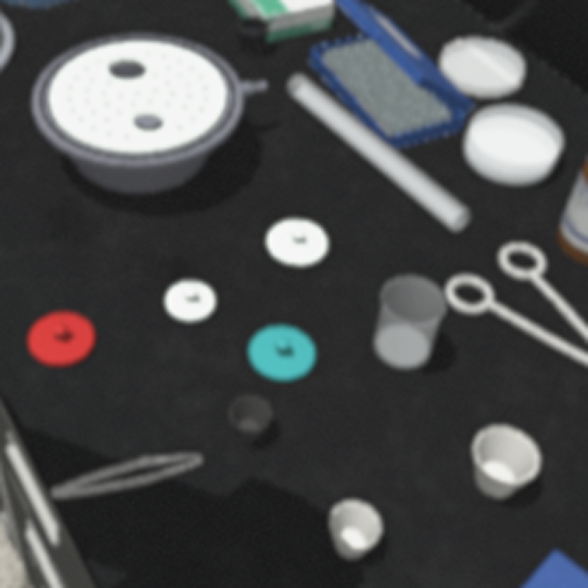

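View pics/wrist0.png

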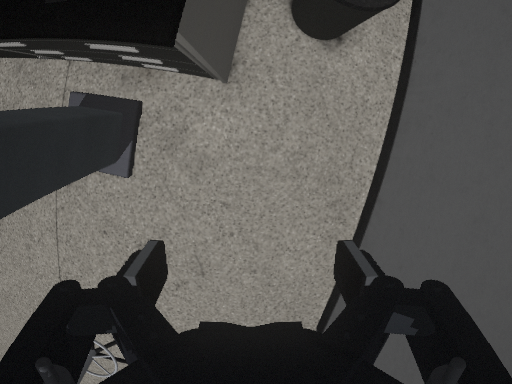

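Lid candidates in the top view are white discs (246,144) and (251,194), turquoise (288,179), red (243,243); I choose the two white ones, the larger (24 px) being the large lid. Crucible candidates are (364,146), (360,199) and black graphite (310,204); white dishes at (247,40) and (197,14) are too big. The holes are at (139,157) large and (176,167) small.

```bash
cat >> h.py <<'E'
def plan(xyz,yaw=0.0,s=None):
    # prints tool shift mm & turn deg from present pose to world xyz, tool down, tool x at yaw deg
    s=s or bot.read_state(); Rt=R.from_rotvec(s['tcp_rot'])
    Rd=R.from_euler('z',yaw,degrees=True)*R.from_euler('x',180,degrees=True)
    print('shift',(Rt.inv().apply(np.array(xyz)-s['tool_pos'])*1000).round(1),'turn',(Rt.inv()*Rd).as_rotvec(degrees=True).round(2),'at',s['tool_pos'].round(4),'t',round(s['time'],2))
E
python3 -c "
from h import *
plan([.53,-.255,.23])"
```

```text
shift [ 460.2 -308.1    0.8] turn [-1.000e-01  1.000e-02  1.282e+01] at [ 0.1497 -0.6576  0.2302] t 0.15
```

Call:
{"name": "arm_command", "arguments": {"targets": "460 -308 0 0 0 12.8 1;460 -308 0 0 0 12.8 1;460 -308 0 0 0 12.8 1;460 -308 0 0 0 12.8 1;460 -308 0 0 0 12.8 1;460 -308 0 0 0 12.8 1;460 -308 0 0 0 12.8 1;460 -308 0 0 0 12.8 1;460 -308 0 0 0 12.8 1;460 -308 0 0 0 12.8 1", "newtons": 30}}

```text
time: 0.98
tool_pos: [0.4368, -0.3534, 0.2312]
tcp_rot: [-3.142, -0.0, 0.0]
wrist_force: [1.8, -0.8, 0.2]
width: 0.998
```

```bash
python3 -c "
from h import *
plan([.53,-.255,.23])"
```

```text
shift [ 93.2 -98.4   1.2] turn [-0.    0.    0.02] at [ 0.4368 -0.3534  0.2312] t 0.98
```

Call:
{"name": "arm_command", "arguments": {"targets": "80 -85 0 0 0 0 1;80 -85 0 0 0 0 1;80 -85 0 0 0 0 1;80 -85 0 0 0 0 1;80 -85 0 0 0 0 1;80 -85 0 0 0 0 1"}}

```text
time: 1.48
tool_pos: [0.5155, -0.2703, 0.2309]
tcp_rot: [3.141, 0.002, -0.002]
wrist_force: [-0.0, 0.3, -0.5]
width: 1.0
```

```bash
python3 -c "
from h import *
save('wrist','w1');plan([.53,-.255,.23])"
```

```text
shift [ 14.9 -15.8   0.9] turn [ 0.01  0.06 -0.  ] at [ 0.5151 -0.2708  0.231 ] t 1.53
```

View pics/w1.png

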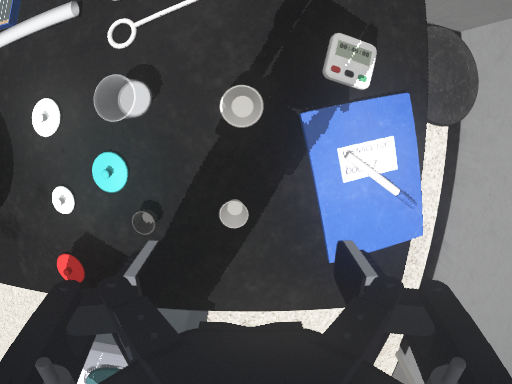

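```bash
cat >> h.py <<'E'
def blob(name,uv,win=40,thr=90,draw=True):
    z=np.load(f'pics/{name}.npz'); p=z['p']; u,v=map(int,uv)
    x0,y0=max(u-win,0),max(v-win,0); c=p[y0:v+win,x0:u+win]
    g=c.max(2); m=(g>thr).astype(np.uint8)
    cs,_=cv2.findContours(m,cv2.RETR_EXTERNAL,cv2.CHAIN_APPROX_NONE)
    best=min(cs,key=lambda k:abs(cv2.pointPolygonTest(k,(u-x0,v-y0),True))*(cv2.pointPolygonTest(k,(u-x0,v-y0),False)<0)-cv2.contourArea(k)*1e-3)
    h=cv2.convexHull(best); e=cv2.fitEllipse(h if len(h)>=5 else best)
    vis=cv2.resize(c,None,fx=6,fy=6,interpolation=cv2.INTER_CUBIC)
    cv2.ellipse(vis,(((e[0][0]+.5)*6,(e[0][1]+.5)*6),(e[1][0]*6,e[1][1]*6),e[2]),(0,0,255),1)
    if draw: cv2.imwrite(f'pics/b_{name}_{u}_{v}.png',vis)
    return (e[0][0]+x0,e[0][1]+y0),e[1],dict(tool_pos=z['tp'],tcp_rot=z['tr'])
E
python3 - <<'E'
from h import *
for uv,z in [((241,106),.038),((235,214),.03)]:
    c,ax,s=blob('w1',uv,thr=60); print(c,ax,onz('wrist',c,z,s))
a=cv2.imread('pics/b_w1_241_106.png');b=cv2.imread('pics/b_w1_235_214.png');cv2.imwrite('pics/c3.png',cv2.resize(np.hstack([a,b]),None,fx=.8,fy=.8))
E
```

```text
(240.61555099487305, 105.84685897827148) (43.09159469604492, 46.45716857910156) [[ 0.590568   -0.26019881  0.038     ]]
(233.42008209228516, 213.6421661376953) (29.216339111328125, 29.924869537353516) [[ 0.46068486 -0.25049421  0.03      ]]
```

View pics/c3.png

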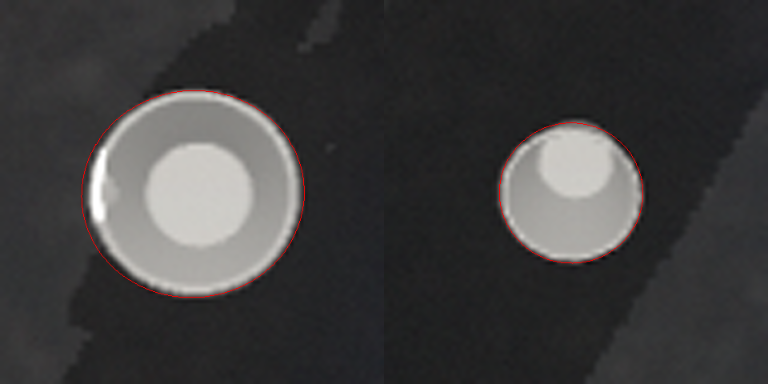

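```bash
python3 -c "
from h import *
plan([.4605,-.25,.11])"
```

```text
shift [-54.5 -20.9 121. ] turn [ 0.01  0.06 -0.  ] at [ 0.5151 -0.2708  0.231 ] t 1.53
```

Call:
{"name": "arm_command", "arguments": {"targets": "-54.5 -20.9 121 0 0 0 1;-54.5 -20.9 121 0 0 0 1;-54.5 -20.9 121 0 0 0 1;-54.5 -20.9 121 0 0 0 1;-54.5 -20.9 121 0 0 0 1;-54.5 -20.9 121 0 0 0 1;-54.5 -20.9 121 0 0 0 1"}}

```text
time: 2.12
tool_pos: [0.4642, -0.2517, 0.1135]
tcp_rot: [3.138, -0.001, 0.008]
wrist_force: [0.6, -0.3, 0.9]
width: 1.002
```

Run:
```python
from h import *
save('wrist','w2');plan([.4605,-.25,.11])
```

```text
shift [-4.1 -1.7  3.8] turn [ 0.2  -0.33 -0.02] at [ 0.4646 -0.2517  0.1138] t 2.17
```

View pics/w2.png

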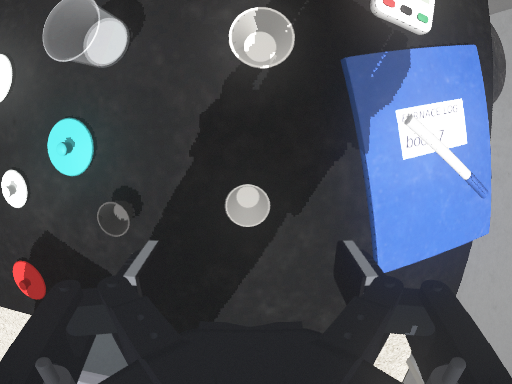

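Run:
```python
from h import *
for uv2,uv1,nm in [((247,205),(235,214),'S'),((262,37),(241,106),'L')]:
    c2,a2,s2=blob('w2',uv2,thr=60); c1,a1,s1=blob('w1',uv1,thr=60)
    print(nm,c2,a2,tri([ray('wrist',c1,s1),ray('wrist',c2,s2)]),onz('wrist',c2,.03 if nm=='S' else .038,s2))
z=np.load('pics/w2.npz'); d=z['d']; print('tip depths',d[240:300:8,345:380:6].round(3)); print(d[205,236:260:4])
# projected TCP
```

```text
S (247.06621170043945, 205.1444435119629) (43.16355895996094, 46.21747970581055) (array([ 0.45731053, -0.24998137,  0.02082333]), [np.float64(2.7104170144445343e-05), np.float64(2.7104170144581414e-05)]) [[ 0.46028224 -0.25005637  0.03      ]]
L (247.97161865234375, 38.663719177246094) (81.87566375732422, 95.22579193115234) (array([ 0.59122589, -0.25536736,  0.02703429]), [np.float64(0.0045276791521250675), np.float64(0.004527679152124963)]) [[ 0.58904486 -0.25090218  0.038     ]]
tip depths [[0.136 0.137 0.28  0.28  0.28  0.268]
 [0.128 0.128 0.128 0.282 0.282 0.271]
 [0.127 0.122 0.122 0.12  0.128 0.278]
 [0.126 0.12  0.114 0.113 0.122 0.121]
 [0.126 0.118 0.111 0.108 0.107 0.114]
 [0.126 0.118 0.111 0.106 0.104 0.101]
 [0.125 0.115 0.109 0.107 0.095 0.095]
 [0.123 0.116 0.085 0.091 0.092 0.091]]
[0.25835788 0.2640641  0.2649588  0.26525715 0.26650387 0.2633571 ]
```

View pics/b_w2_247_205.png

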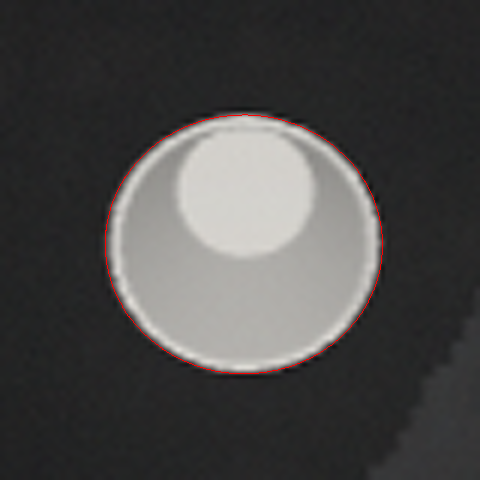

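```bash
python3 -c "
from h import *
plan([.4603,-.2502,.024])"
```

```text
shift [-4.8 -1.8 89.8] turn [ 0.2  -0.33 -0.02] at [ 0.4646 -0.2517  0.1138] t 2.17
```

Call:
{"name": "arm_command", "arguments": {"targets": "-4 -1.5 0 0 0 0 1;-4 -1.5 30 0 0 0 1;-4 -1.5 40 0 0 0 1;-4 -1.5 40 0 0 0 1;-4 -1.5 40 0 0 0 1;-4 -1.5 40 0 0 0 1"}}

```text
time: 2.67
tool_pos: [0.4581, -0.2482, 0.0712]
tcp_rot: [3.141, 0.001, 0.001]
wrist_force: [-0.4, -0.1, -0.3]
width: 1.002
```

```bash
python3 -c "
from h import *
plan([.4603,-.2502,.024])"
```

```text
shift [ 2.2  2.  47.2] turn [ 0.03 -0.05  0.04] at [ 0.4581 -0.2482  0.0712] t 2.67
```

Call:
{"name": "arm_command", "arguments": {"targets": "2.2 2 0 0 0 0 1;2.2 2 20 0 0 0 1;2.2 2 40 0 0 0 1;2.2 2 47 0 0 0 1;2.2 2 47 0 0 0 1;2.2 2 47 0 0 0 1;2.2 2 47 0 0 0 1"}}

```text
time: 3.25
tool_pos: [0.4606, -0.2505, 0.0245]
tcp_rot: [3.141, 0.001, 0.003]
wrist_force: [-0.3, -0.7, 0.1]
width: 0.999
```

```bash
python3 -c "
from h import *
plan([.4603,-.2502,.024]);save('wrist','w3')"
```

```text
shift [-0.3 -0.3  0.5] turn [ 0.06 -0.09  0.02] at [ 0.4606 -0.2505  0.0245] t 3.25
```

View pics/w3.png

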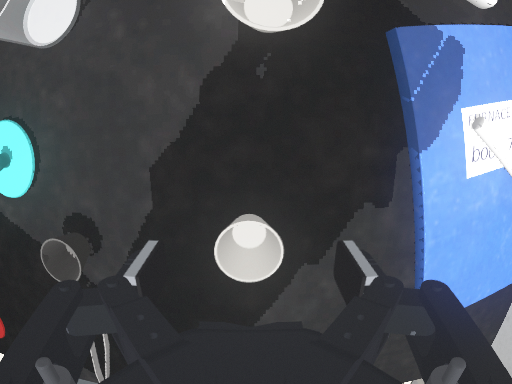

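Call:
{"name": "arm_command", "arguments": {"targets": "0 0 0 0 0 0 0.55;0 0 0 0 0 0 0.5;0 0 0 0 0 0 0.45;0 0 0 0 0 0 0.4;0 0 0 0 0 0 0.35;0 0 0 0 0 0 0.3;0 0 0 0 0 0 0.25;0 0 0 0 0 0 0.25;0 0 0 0 0 0 0.25;0 0 0 0 0 0 0.25", "newtons": 25}}

```text
time: 4.13
tool_pos: [0.4599, -0.2499, 0.0238]
tcp_rot: [3.141, 0.001, 0.001]
wrist_force: [-0.2, 1.8, 5.7]
width: 0.387
```

```bash
python3 -c "
from h import *
save('wrist','w4');print(bot.read_state()['width'])"
```

```text
0.38260581559126683
```

View pics/w4.png

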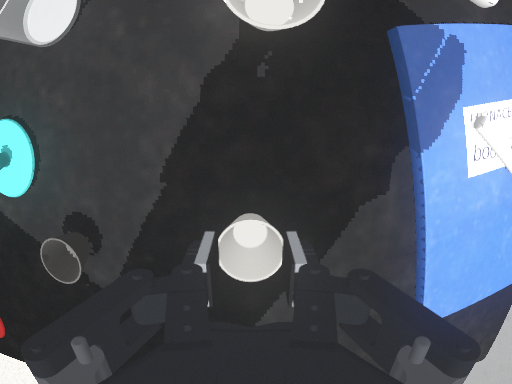

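Call:
{"name": "arm_command", "arguments": {"targets": "0 0 0 0 0 0 0.25;0 0 0 0 0 0 0.2;0 0 0 0 0 0 0.2;0 0 0 0 0 0 0.2", "newtons": 25}}

```text
time: 4.52
tool_pos: [0.4599, -0.25, 0.0238]
tcp_rot: [3.141, 0.001, 0.001]
wrist_force: [-0.7, 0.8, 5.5]
width: 0.385
```

```bash
python3 -c "
from h import *
p,d,s=save('wrist','w5');print(s['width'],s['wrist_force'],s['tool_pos'])
cv2.imwrite('pics/c5.png',cv2.resize(p[190:310,180:320],None,fx=5,fy=5,interpolation=cv2.INTER_CUBIC))
print(d[232:300:6,200:304:6].round(3))"
```

```text
0.38547145560590323 [-0.70944064  0.81456334  5.47728577] [ 0.45993532 -0.24996565  0.02378763]
[[0.181 0.149 0.149 0.15  0.147 0.169 0.176 0.176 0.176 0.176 0.175 0.177
  0.163 0.18  0.147 0.149 0.18  0.18 ]
 [0.181 0.14  0.14  0.15  0.156 0.17  0.176 0.176 0.178 0.177 0.178 0.176
  0.167 0.149 0.143 0.139 0.14  0.181]
 [0.143 0.136 0.134 0.148 0.16  0.168 0.176 0.177 0.179 0.178 0.178 0.173
  0.166 0.156 0.141 0.    0.133 0.142]
 [0.128 0.128 0.128 0.151 0.16  0.166 0.171 0.173 0.176 0.175 0.173 0.171
  0.164 0.155 0.141 0.129 0.128 0.13 ]
 [0.123 0.122 0.123 0.15  0.157 0.164 0.168 0.169 0.17  0.169 0.169 0.165
  0.161 0.154 0.142 0.125 0.123 0.123]
 [0.117 0.117 0.124 0.15  0.156 0.159 0.164 0.166 0.167 0.167 0.164 0.162
  0.159 0.154 0.142 0.121 0.118 0.118]
 [0.111 0.116 0.125 0.146 0.154 0.156 0.16  0.16  0.161 0.162 0.159 0.158
  0.154 0.153 0.142 0.12  0.117 0.111]
 [0.107 0.118 0.123 0.147 0.188 0.154 0.154 0.157 0.158 0.157 0.158 0.156
  0.155 0.189 0.142 0.118 0.116 0.107]
 [0.103 0.118 0.123 0.19  0.19  0.19  0.189 0.156 0.155 0.155 0.155 0.189
  0.189 0.189 0.142 0.118 0.113 0.104]
 [0.099 0.116 0.123 0.19  0.191 0.19  0.191 0.192 0.191 0.191 0.191 0.19
  0.191 0.191 0.138 0.12  0.112 0.098]
 [0.087 0.115 0.124 0.193 0.193 0.193 0.193 0.193 0.192 0.193 0.193 0.192
  0.192 0.191 0.191 0.121 0.087 0.088]
 [0.084 0.116 0.122 0.195 0.194 0.194 0.195 0.194 0.193 0.194 0.195 0.193
  0.194 0.193 0.194 0.121 0.085 0.085]]
```

View pics/c5.png

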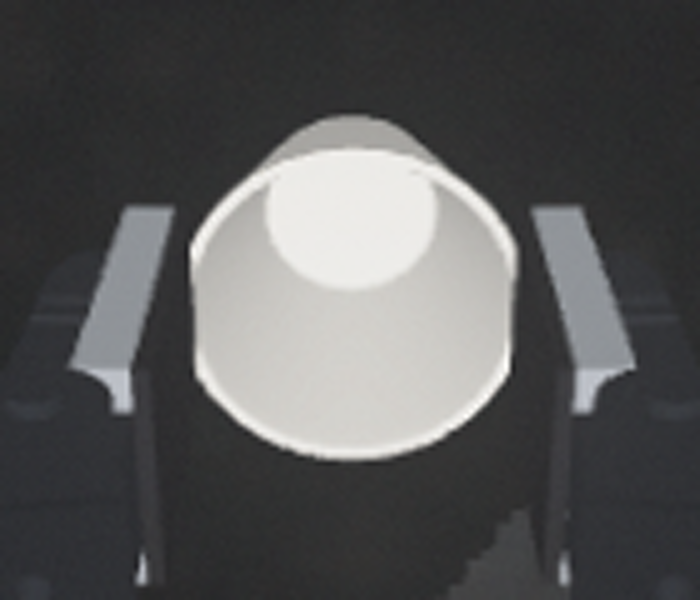

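Call:
{"name": "arm_command", "arguments": {"targets": "0 0 -3 0 0 0 0.2;0 0 -8 0 0 0 0.2;0 0 -15 0 0 0 0.2;0 0 -30 0 0 0 0.2;0 0 -30 0 0 0 0.2;0 0 -30 0 0 0 0.2;0 0 -30 0 0 0 0.2", "newtons": 25}}

```text
time: 5.15
tool_pos: [0.4596, -0.2499, 0.0532]
tcp_rot: [3.141, 0.001, 0.0]
wrist_force: [-0.1, -0.1, -0.6]
width: 0.383
```

```bash
python3 -c "
from h import *
p,d,s=save('wrist','w6');print(s['width'],s['wrist_force'],s['tool_pos'])
cv2.imwrite('pics/c6.png',cv2.resize(p[190:310,180:320],None,fx=5,fy=5,interpolation=cv2.INTER_CUBIC))"
```

```text
0.38300215862743053 [-0.05289639 -0.08479007 -0.64907546] [ 0.45955969 -0.24991016  0.05322727]
```

View pics/c6.png

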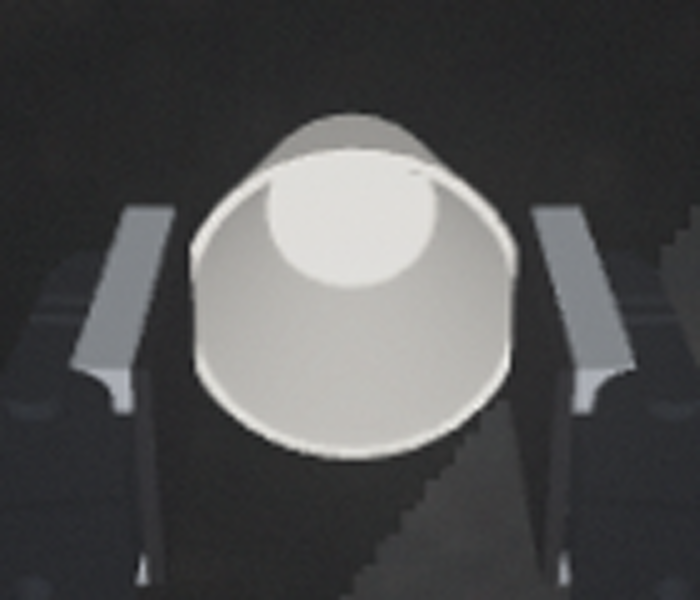

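```bash
python3 -c "
from h import *
plan([.47,.235,.19])"
```

```text
shift [  10.9 -484.7 -137. ] turn [-0.02  0.03  0.03] at [ 0.4592 -0.2497  0.0528] t 5.2
```

Call:
{"name": "arm_command", "arguments": {"targets": "0 0 -30 0 0 0 0.2;0 0 -60 0 0 0 0.2;0 -10 -90 0 0 0 0.2;0 -30 -115 0 0 0 0.2;2 -60 -130 0 0 0 0.2;4 -90 -137 0 0 0 0.2;6 -120 -137 0 0 0 0.2;7 -150 -137 0 0 0 0.2;8 -180 -137 0 0 0 0.2;9 -210 -137 0 0 0 0.2"}}

```text
time: 6.03
tool_pos: [0.4678, -0.0385, 0.1895]
tcp_rot: [-3.141, -0.0, 0.002]
wrist_force: [-0.1, 0.2, -1.0]
width: 0.385
```

Call:
{"name": "arm_command", "arguments": {"targets": "0 -30 0 0 0 0 0.2;0 -60 0 0 0 0 0.2;0 -90 0 0 0 0 0.2;0 -120 0 0 0 0 0.2;0 -150 0 0 0 0 0.2;0 -180 0 0 0 0 0.2;0 -210 0 0 0 0 0.2;1 -235 0 0 0 0 0.2;2 -255 0 0 0 0 0.2;2 -268 0 0 0 0 0.2"}}

```text
time: 6.87
tool_pos: [0.4699, 0.23, 0.1894]
tcp_rot: [3.142, 0.003, -0.002]
wrist_force: [0.8, -0.3, 0.2]
width: 0.386
```

Call:
{"name": "arm_command", "arguments": {"targets": "0 -6 0 0 0 0 0.2;0 -6 0 0 0 0 0.2;0 -6 0 0 0 0 0.2"}}

```text
time: 7.12
tool_pos: [0.4701, 0.2335, 0.1898]
tcp_rot: [3.141, 0.001, -0.001]
wrist_force: [-0.3, -0.7, -0.4]
width: 0.388
```

```bash
python3 -c "
from h import *
p,d,s=save('wrist','w7');print(s['width'],s['wrist_force'],s['tool_pos'],s['tcp_rot'])"
```

```text
0.3879197701900203 [-0.30553269 -0.74319282 -0.43145088] [0.47014129 0.23346753 0.18977869] [ 3.14055095e+00  1.02253668e-03 -1.42590345e-03]
```

View pics/w7.png

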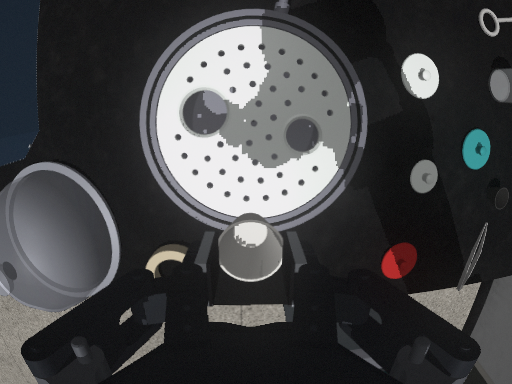

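```bash
cat >> h.py <<'E'
def edgefit(name,uv,r0,r1,sign=-1,n=72,draw=None):
    """radial scan for the strongest grey step (sign -1: bright outside going inwards dark) -> ellipse"""
    z=np.load(f'pics/{name}.npz'); g=cv2.GaussianBlur(z['p'],(3,3),0.7).mean(2).astype(np.float32)
    pts=[]
    rr=np.arange(r0,r1,.25)
    for a in np.linspace(0,2*np.pi,n,endpoint=False):
        x=uv[0]+rr*np.cos(a); y=uv[1]+rr*np.sin(a)
        v=cv2.remap(g,x[None].astype(np.float32),y[None].astype(np.float32),cv2.INTER_LINEAR)[0]
        k=sign*-1*np.gradient(cv2.GaussianBlur(v[None],(5,1),1)[0]); i=k[2:-2].argmax()+2
        if k[i]>1: pts.append((x[i],y[i]))
    pts=np.array(pts,np.float32)
    for _ in range(4):
        e=cv2.fitEllipse(pts); c,ax,an=e; t=np.radians(an)
        q=(pts-c)@np.array([[np.cos(t),-np.sin(t)],[np.sin(t),np.cos(t)]])
        res=np.abs(np.hypot(q[:,0]/(ax[0]/2),q[:,1]/(ax[1]/2))-1)*ax[0]/2
        keep=res<max(1.0,2*np.median(res)); pts=pts[keep]
    if draw:
        p=z['p'].copy(); x0,y0=int(uv[0]-r1-8),int(uv[1]-r1-8); x0=max(x0,0);y0=max(y0,0)
        c2=cv2.resize(p[y0:int(uv[1]+r1+8),x0:int(uv[0]+r1+8)],None,fx=5,fy=5,interpolation=cv2.INTER_CUBIC)
        cv2.ellipse(c2,(((e[0][0]-x0+.5)*5,(e[0][1]-y0+.5)*5),(ax[0]*5,ax[1]*5),an),(0,0,255),1)
        for a in pts: cv2.circle(c2,(int((a[0]-x0+.5)*5),int((a[1]-y0+.5)*5)),2,(0,255,0),-1)
        cv2.imwrite(f'pics/{draw}.png',c2)
    return e[0],ax,len(pts),dict(tool_pos=z['tp'],tcp_rot=z['tr'])
E
python3 - <<'E'
from h import *
for uv,r,nm in [((205,112),(17,29),'eL'),((303,134),(13,24),'eS')]:
    c,ax,n,s=edgefit('w7',uv,*r,sign=-1,draw=nm); print(c,ax,n,onz('wrist',c,.07,s))
a=cv2.imread('pics/eL.png');b=cv2.imread('pics/eS.png');h=max(a.shape[0],b.shape[0])
f=lambda i:cv2.copyMakeBorder(i,0,h-i.shape[0],0,0,0)
cv2.imwrite('pics/c7.png',np.hstack([f(a),f(b)]))
E
```

```text
(205.13198852539062, 111.58819580078125) (43.63024139404297, 47.0621452331543) 51 [[0.5398239  0.27245287 0.07      ]]
(301.8285217285156, 134.5156707763672) (32.07510757446289, 35.12200927734375) 58 [[0.51959681 0.18681157 0.07      ]]
```

View pics/c7.png

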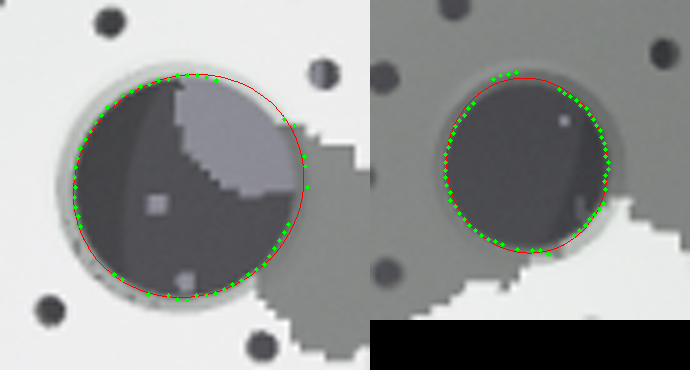

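Run:
```python
from h import *
z=np.load('pics/w7.npz');s=dict(tool_pos=z['tp'],tcp_rot=z['tr'])
L=onz('wrist',(203.7,111.9),.07,s)[0];S=onz('wrist',(302.4,134.5),.07,s)[0]
print(L,S,np.linalg.norm(L-S),(L+S)/2)
# plate disc edge: rim between white plate and dark gap
c,ax,n,s=edgefit('w7',(254,120),85,112,sign=1,n=120,draw='eP'); print(c,ax,n,onz('wrist',c,.07,s))
d=z['d'];c=C['wrist']
o,dd=ray('wrist',[(250,150),(230,170),(200,165),(290,90)],s)
f=192/np.tan(np.radians(c['fov_y']/2))
for (u,v),r in zip([(250,150),(230,170),(200,165),(290,90)],dd):
    th=np.hypot(u-c['cx'],v-c['cy'])/f
    print((o+r*d[v,u]/np.cos(th)).round(4))
```

```text
[0.53958011 0.27373502 0.07      ] [0.51962356 0.18629262 0.07      ] 0.08969078163777199 [0.52960184 0.23001382 0.07      ]
(253.20260620117188, 121.55604553222656) (191.74652099609375, 194.00254821777344) 102 [[0.53051771 0.23017878 0.07      ]]
[0.5053 0.233  0.0713]
[0.487  0.251  0.0705]
[0.4919 0.2781 0.0708]
[0.559  0.1981 0.0705]
```

View pics/eP.png

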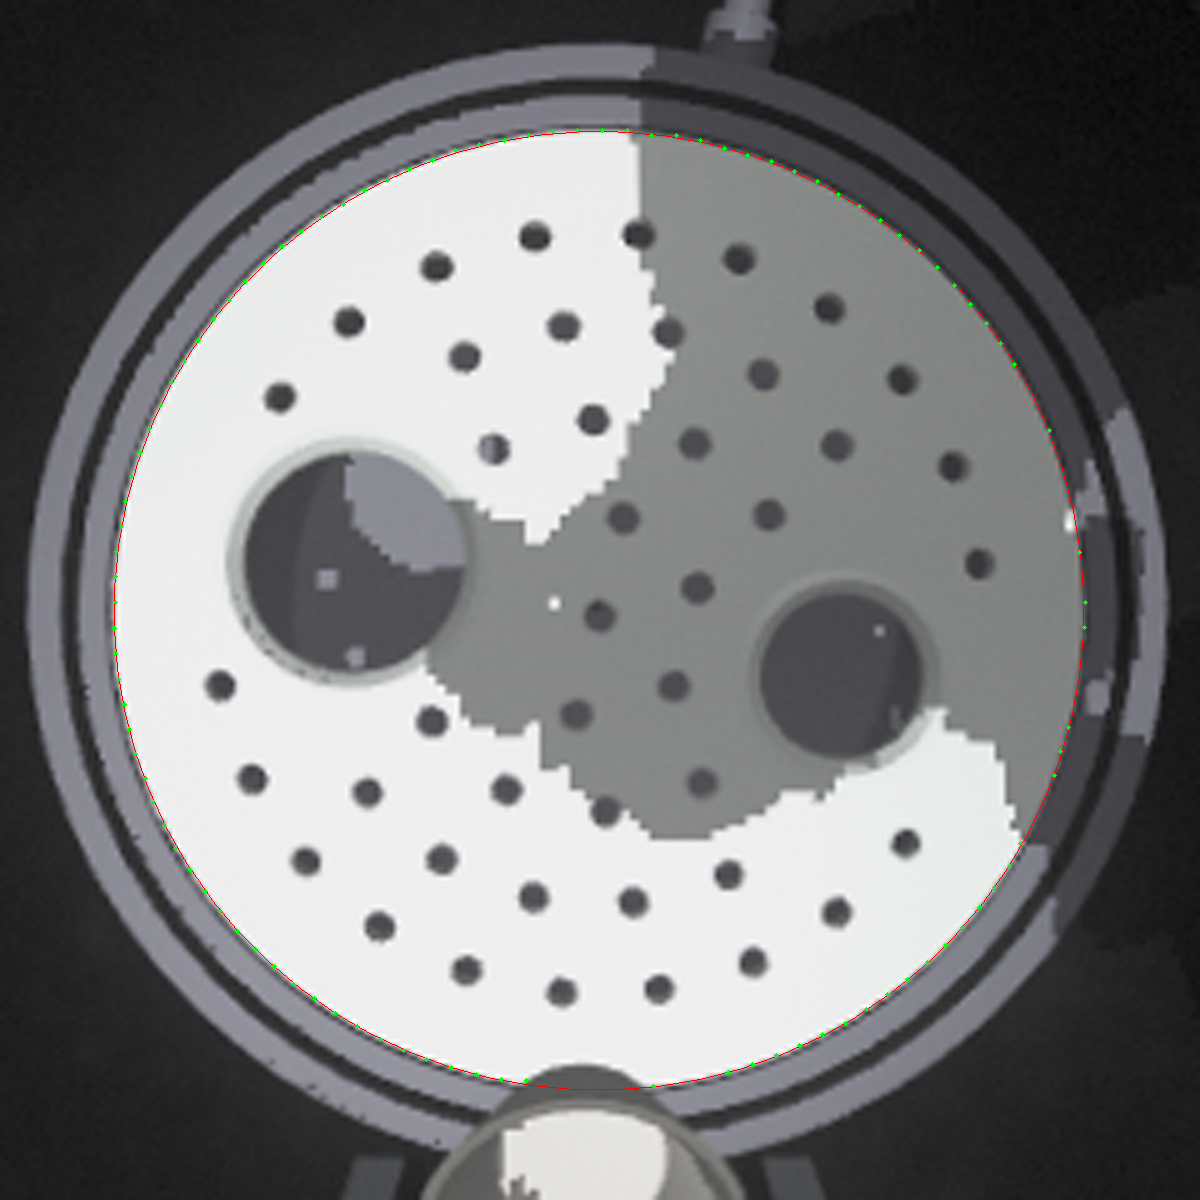

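```bash
python3 -c "
from h import *
plan([.5198,.1862,.11])"
```

```text
shift [49.6 46.9 79.9] turn [ 0.05  0.04 -0.  ] at [0.4702 0.2331 0.1899] t 7.17
```

Call:
{"name": "arm_command", "arguments": {"targets": "20 18 0 0 0 0 0.2;40 36 15 0 0 0 0.2;49.6 46.9 40 0 0 0 0.2;49.6 46.9 65 0 0 0 0.2;49.6 46.9 80 0 0 0 0.2;49.6 46.9 80 0 0 0 0.2;49.6 46.9 80 0 0 0 0.2;49.6 46.9 80 0 0 0 0.2"}}

```text
time: 7.83
tool_pos: [0.5208, 0.1869, 0.1115]
tcp_rot: [-3.141, 0.001, -0.003]
wrist_force: [-0.3, -0.2, -1.0]
width: 0.385
```

```bash
python3 -c "
from h import *
p,d,s=save('wrist','w8');plan([.5198,.1862,.11]);print(s['wrist_force'])"
```

```text
shift [-1.5  1.   2. ] turn [-0.05 -0.16 -0.01] at [0.5212 0.1872 0.1121] t 7.88
[-0.33883626 -0.195774   -1.03068467]
```

View pics/w8.png

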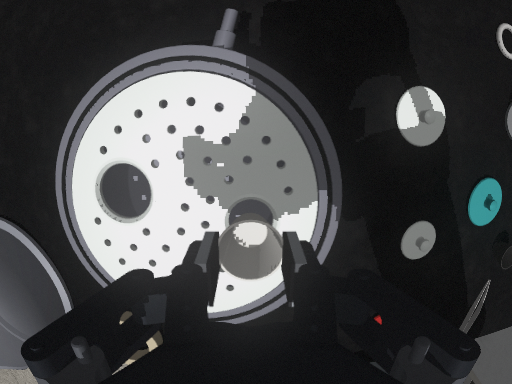

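Call:
{"name": "arm_command", "arguments": {"targets": "0 0 0 0 0 0 0.2;0 0 10 0 0 0 0.2;0 0 20 0 0 0 0.2;0 0 28 0 0 0 0.2;0 0 28 0 0 0 0.2;0 0 28 0 0 0 0.2;0 0 28 0 0 0 0.2"}}

```text
time: 8.47
tool_pos: [0.5198, 0.1873, 0.0819]
tcp_rot: [3.141, 0.001, -0.001]
wrist_force: [-0.8, -0.5, -0.4]
width: 0.383
```

```bash
python3 -c "
from h import *
p,d,s=save('wrist','w9');plan([.5198,.1862,.0725]);print(s['wrist_force'])
cv2.imwrite('pics/c9.png',cv2.resize(p[160:320,160:340],None,fx=4,fy=4,interpolation=cv2.INTER_CUBIC))"
```

```text
shift [-0.3  1.2  9.8] turn [-0.   -0.    0.03] at [0.5201 0.1874 0.0823] t 8.52
[-0.76081158 -0.54160149 -0.4388615 ]
```

View pics/c9.png

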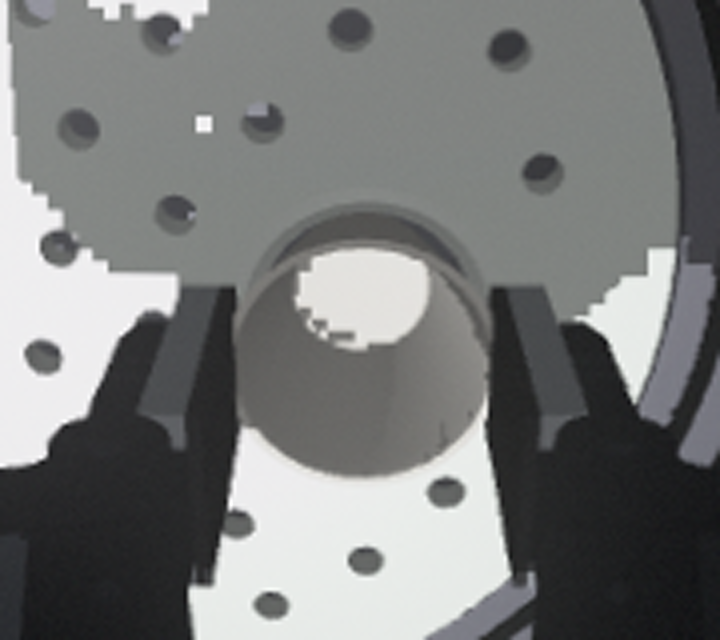

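Call:
{"name": "arm_command", "arguments": {"targets": "0 1 2 0 0 0 0.2;0 1 4 0 0 0 0.2;0 1 6 0 0 0 0.2;0 1 8 0 0 0 0.2;0 1 8.5 0 0 0 0.2;0 1 8.5 0 0 0 0.2;0 1 8.5 0 0 0 0.2"}}

```text
time: 9.1
tool_pos: [0.5194, 0.1864, 0.0736]
tcp_rot: [-3.141, -0.0, 0.002]
wrist_force: [-3.7, 1.3, 1.5]
width: 0.383
```

```bash
python3 -c "
from h import *
p,d,s=save('wrist','w10');plan([.5198,.1862,.0725]);print(s['wrist_force'])"
```

```text
shift [0.4 0.2 1.1] turn [-0.01  0.07  0.02] at [0.5194 0.1864 0.0736] t 9.15
[-3.72876035  1.29993595  1.45365536]
```

Call:
{"name": "arm_command", "arguments": {"targets": "-0.8 0.2 0 0 0 0 0.2;-0.8 0.2 0.5 0 0 0 0.2;-0.8 0.2 1 0 0 0 0.2;-0.8 0.2 1 0 0 0 0.2;-0.8 0.2 1 0 0 0 0.2"}}

```text
time: 9.57
tool_pos: [0.5192, 0.1864, 0.0731]
tcp_rot: [-3.141, -0.0, 0.0]
wrist_force: [-4.5, 3.1, 3.2]
width: 0.386
```

Call:
{"name": "arm_command", "arguments": {"targets": "0 0 0 0 0 0 0.4;0 0 0 0 0 0 0.45;0 0 0 0 0 0 0.5;0 0 0 0 0 0 0.55;0 0 0 0 0 0 0.6;0 0 0 0 0 0 0.6;0 0 0 0 0 0 0.6"}}

```text
time: 10.15
tool_pos: [0.5194, 0.1859, 0.0728]
tcp_rot: [3.141, 0.0, 0.001]
wrist_force: [0.8, 0.6, 0.4]
width: 0.602
```

```bash
python3 -c "
from h import *
p,d,s=save('wrist','w11');print(s['wrist_force'],s['tool_pos'],s['width'])
cv2.imwrite('pics/c11.png',cv2.resize(p[160:320,160:340],None,fx=4,fy=4,interpolation=cv2.INTER_CUBIC))"
```

```text
[0.77358286 0.57599709 0.36818285] [0.51944354 0.18590038 0.07278254] 0.6017281499993334
```

View pics/c11.png

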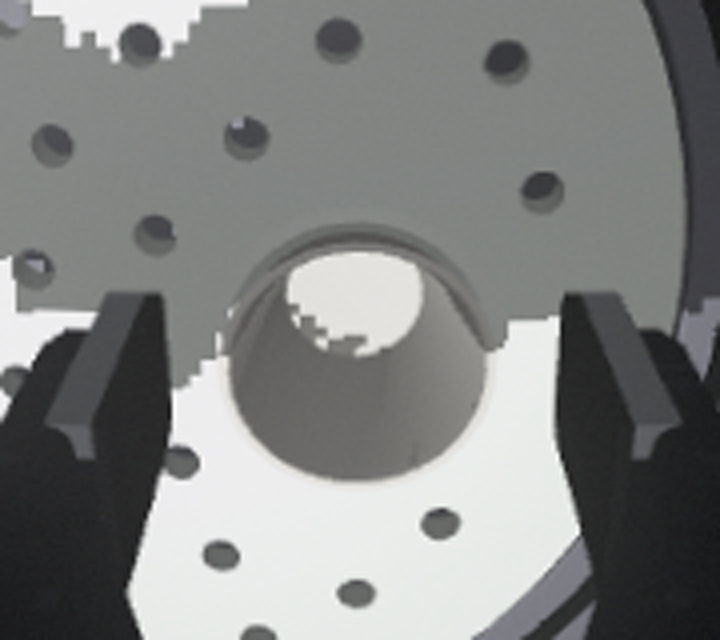

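Call:
{"name": "arm_command", "arguments": {"targets": "0 0 -5 0 0 0 0.6;0 0 -15 0 0 0 0.6;0 0 -35 0 0 0 0.6;0 0 -60 0 0 0 0.6;0 0 -90 0 0 0 0.6;-20 0 -110 0 0 0 1;-40 0 -115 0 0 0 1;-40 0 -115 0 0 0 1;-40 0 -115 0 0 0 1;-40 0 -115 0 0 0 1"}}

```text
time: 11.03
tool_pos: [0.4796, 0.186, 0.1881]
tcp_rot: [-3.141, -0.001, -0.002]
wrist_force: [-0.9, -0.6, -0.5]
width: 1.003
```

```bash
python3 -c "
from h import *
p,d,s=save('wrist','w12');plan([.575,-.255,.19]);
cv2.imwrite('pics/c12.png',cv2.resize(p[60:240,60:340],None,fx=2.8,fy=2.8,interpolation=cv2.INTER_CUBIC))"
```

```text
shift [ 95.3 441.   -2.4] turn [ 0.01 -0.    0.02] at [0.4795 0.186  0.1875] t 11.08
```

View pics/c12.png

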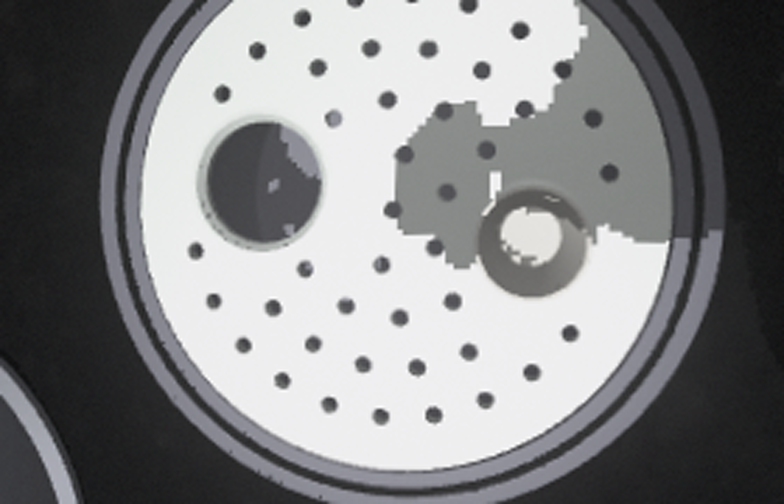

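Call:
{"name": "arm_command", "arguments": {"targets": "9 40 0 0 0 0 1;18 80 0 0 0 0 1;27 120 0 0 0 0 1;36 160 0 0 0 0 1;45 200 0 0 0 0 1;54 240 0 0 0 0 1;63 280 0 0 0 0 1;72 320 0 0 0 0 1;81 360 0 0 0 0 1;90 400 0 0 0 0 1"}}

```text
time: 11.92
tool_pos: [0.5695, -0.2165, 0.1865]
tcp_rot: [-3.141, 0.0, 0.002]
wrist_force: [-0.1, -0.3, 0.3]
width: 0.996
```

Call:
{"name": "arm_command", "arguments": {"targets": "5 41 30 0 0 0 1;5 41 60 0 0 0 1;5 41 80 0 0 0 1;5 41 80 0 0 0 1;5 41 80 0 0 0 1;5 41 80 0 0 0 1"}}

```text
time: 12.42
tool_pos: [0.5752, -0.2551, 0.1083]
tcp_rot: [3.141, 0.001, 0.001]
wrist_force: [0.6, 0.7, 1.0]
width: 0.999
```

Run:
```python
from h import *
p,d,s=save('wrist','w13');plan([.590,-.2595,.028])
z=np.load('pics/w12.npz');s=dict(tool_pos=z['tp'],tcp_rot=z['tr'])
print('Lhole',onz('wrist',(152.7,125.2),.07,s))
```

```text
shift [14.   4.3 81.5] turn [ 0.06 -0.14  0.06] at [ 0.5758 -0.2552  0.1094] t 12.47
Lhole [[0.53913978 0.27361238 0.07      ]]
```

View pics/w13.png

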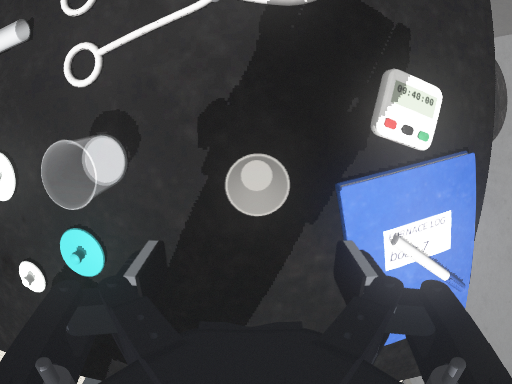

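Run:
```python
from h import *
c2,a2,s2=blob('w13',(257,184),thr=75); c1,a1,s1=blob('w1',(241,106),thr=75)
print(c1,c2,a2,tri([ray('wrist',c1,s1),ray('wrist',c2,s2)]),onz('wrist',c2,.038,s2))
```

```text
(241.07333374023438, 105.71776962280273) (257.01681900024414, 184.36590194702148) (63.16758346557617, 65.65180206298828) (array([ 0.59075538, -0.26069599,  0.03555658]), [np.float64(5.821169275925093e-05), np.float64(5.821169275944906e-05)]) [[ 0.59139207 -0.26069021  0.038     ]]
```

View pics/b_w13_257_184.png

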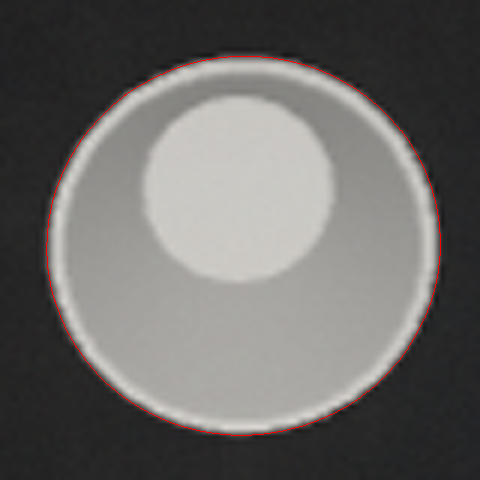

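Call:
{"name": "arm_command", "arguments": {"targets": "15.5 5 0 0 0 0 1;15.5 5 20 0 0 0 1;15.5 5 35 0 0 0 1;15.5 5 35 0 0 0 1;15.5 5 35 0 0 0 1;15.5 5 35 0 0 0 1"}}

```text
time: 12.97
tool_pos: [0.5912, -0.2601, 0.0749]
tcp_rot: [3.14, 0.002, 0.004]
wrist_force: [0.0, 0.1, -0.8]
width: 1.001
```

```bash
python3 -c "
from h import *
plan([.591,-.2605,.028])"
```

```text
shift [-0.3  0.4 46.9] turn [ 0.08 -0.16  0.06] at [ 0.5912 -0.2601  0.0749] t 12.97
```

Call:
{"name": "arm_command", "arguments": {"targets": "-0.3 0.4 20 0 0 0 1;-0.3 0.4 38 0 0 0 1;-0.3 0.4 46.5 0 0 0 1;-0.3 0.4 46.5 0 0 0 1;-0.3 0.4 46.5 0 0 0 0.8;-0.3 0.4 46.5 0 0 0 0.7;-0.3 0.4 46.5 0 0 0 0.65;-0.3 0.4 46.5 0 0 0 0.6;-0.3 0.4 46.5 0 0 0 0.55;-0.3 0.4 46.5 0 0 0 0.5"}}

```text
time: 13.8
tool_pos: [0.5906, -0.2605, 0.0278]
tcp_rot: [3.141, 0.0, 0.003]
wrist_force: [-0.7, 0.8, 3.5]
width: 0.523
```

Call:
{"name": "arm_command", "arguments": {"targets": "0 0 0 0 0 0 0.45;0 0 0 0 0 0 0.4;0 0 0 0 0 0 0.35;0 0 0 0 0 0 0.35;0 0 0 0 0 0 0.35;0 0 0 0 0 0 0.35", "newtons": 25}}

```text
time: 14.3
tool_pos: [0.5905, -0.2605, 0.0277]
tcp_rot: [3.141, 0.001, 0.003]
wrist_force: [-1.5, 1.3, 6.5]
width: 0.525
```

```bash
python3 -c "
from h import *
p,d,s=save('wrist','w14');print(s['width'],s['wrist_force'],s['tool_pos'])
cv2.imwrite('pics/c14.png',cv2.resize(p[170:330,160:340],None,fx=4,fy=4,interpolation=cv2.INTER_CUBIC))"
```

```text
0.5250886054990221 [-1.4634987   1.34528192  6.45518943] [ 0.59050274 -0.26048493  0.02771804]
```

View pics/c14.png

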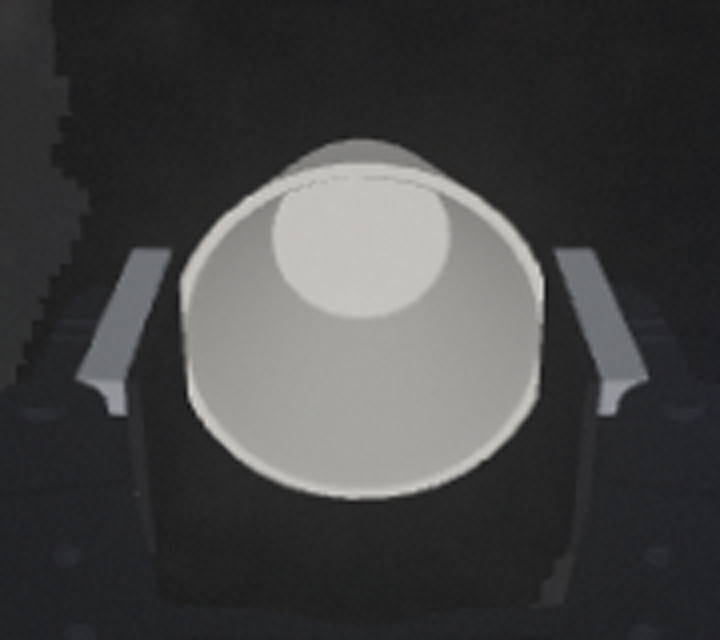

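Call:
{"name": "arm_command", "arguments": {"targets": "0 0 -3 0 0 0 0.35;0 0 -8 0 0 0 0.35;0 0 -15 0 0 0 0.35;0 0 -40 0 0 0 0.35;0 0 -70 0 0 0 0.35;0 0 -100 0 0 0 0.35;0 -5 -125 0 0 0 0.35;-3 -20 -145 0 0 0 0.35;-6 -50 -155 0 0 0 0.35;-9 -80 -160 0 0 0 0.35"}}

```text
time: 15.18
tool_pos: [0.5819, -0.181, 0.1899]
tcp_rot: [3.14, -0.003, 0.008]
wrist_force: [0.1, 1.2, -0.7]
width: 0.524
```

Call:
{"name": "arm_command", "arguments": {"targets": "-3 -30 0 0 0 0 0.35;-6 -60 0 0 0 0 0.35;-9 -90 0 0 0 0 0.35;-12 -120 0 0 0 0 0.35;-16 -150 0 0 0 0 0.35;-20 -180 0 0 0 0 0.35;-24 -210 0 0 0 0 0.35;-28 -240 0 0 0 0 0.35;-32 -270 0 0 0 0 0.35;-36 -300 0 0 0 0 0.35"}}

```text
time: 16.02
tool_pos: [0.544, 0.121, 0.1868]
tcp_rot: [3.142, 0.001, 0.001]
wrist_force: [0.7, 0.2, -1.2]
width: 0.523
```

```bash
python3 -c "
from h import *
plan([.539,.2737,.11])"
```

```text
shift [  -4.9 -152.7   76.8] turn [ 0.   -0.03  0.02] at [0.544  0.121  0.1868] t 16.02
```

Call:
{"name": "arm_command", "arguments": {"targets": "-1 -30 0 0 0 0 0.35;-2 -60 0 0 0 0 0.35;-4 -90 0 0 0 0 0.35;-5 -120 0 0 0 0 0.35;-5 -140 10 0 0 0 0.35;-5 -151 25 0 0 0 0.35;-5 -151 50 0 0 0 0.35;-5 -151 70 0 0 0 0.35;-5 -151 75 0 0 0 0.35;-5 -151 75 0 0 0 0.35"}}

```text
time: 16.85
tool_pos: [0.5376, 0.2699, 0.1092]
tcp_rot: [3.14, 0.001, -0.007]
wrist_force: [-0.5, -0.5, -0.1]
width: 0.525
```

Call:
{"name": "arm_command", "arguments": {"targets": "0 0 0 0 0 0 0.35;0 0 0 0 0 0 0.35"}}

```text
time: 17.02
tool_pos: [0.5407, 0.2709, 0.1131]
tcp_rot: [-3.14, 0.0, -0.004]
wrist_force: [0.8, -0.3, 0.8]
width: 0.526
```

```bash
python3 -c "
from h import *
p,d,s=save('wrist','w15');plan([.539,.2737,.072]);print(s['wrist_force'],s['width'])"
```

```text
shift [-1.9 -2.7 41.3] turn [-0.08 -0.17 -0.  ] at [0.5408 0.271  0.1133] t 17.07
[ 0.75078174 -0.32005759  0.78096473] 0.5260358978307315
```

View pics/w15.png

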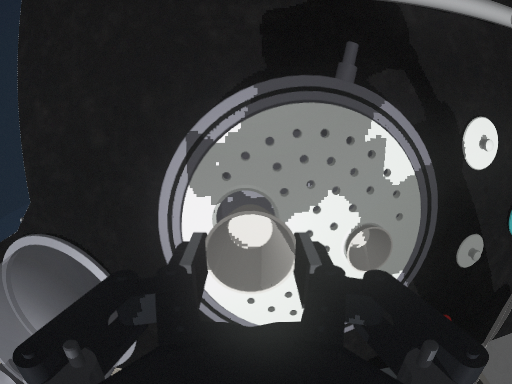

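Call:
{"name": "arm_command", "arguments": {"targets": "-1 -2 5 0 0 0 0.35;-1 -2 15 0 0 0 0.35;-1 -2 25 0 0 0 0.35;-1 -2 30 0 0 0 0.35;-1 -2 30 0 0 0 0.35;-1 -2 30 0 0 0 0.35;-1 -2 30 0 0 0 0.35"}}

```text
time: 17.65
tool_pos: [0.5382, 0.2725, 0.081]
tcp_rot: [3.141, 0.001, -0.001]
wrist_force: [-0.6, 0.7, -1.6]
width: 0.524
```

```bash
python3 -c "
from h import *
p,d,s=save('wrist','w16');plan([.539,.2737,.072]);print(s['wrist_force'],s['width'])
cv2.imwrite('pics/c16.png',cv2.resize(p[160:320,160:340],None,fx=4,fy=4,interpolation=cv2.INTER_CUBIC))"
```

```text
shift [ 0.7 -1.2  9.2] turn [0.02 0.03 0.03] at [0.5383 0.2725 0.0812] t 17.7
[-0.59441254  0.67079839 -1.5959031 ] 0.5240737044104558
```

View pics/c16.png

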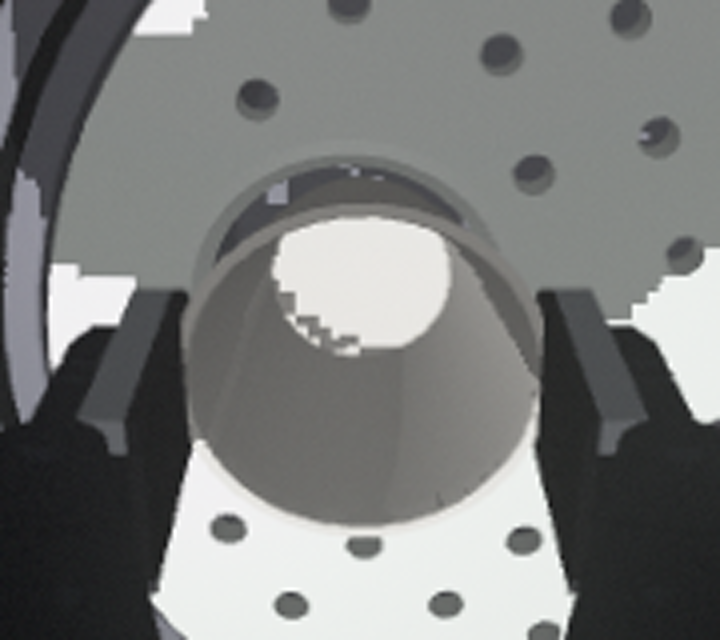

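Call:
{"name": "arm_command", "arguments": {"targets": "0.4 -1.2 2 0 0 0 0.35;0.4 -1.2 4 0 0 0 0.35;0.4 -1.2 6 0 0 0 0.35;0.4 -1.2 8 0 0 0 0.35;0.4 -1.2 9 0 0 0 0.35;0.4 -1.2 9 0 0 0 0.35;0.4 -1.2 9 0 0 0 0.35"}}

```text
time: 18.28
tool_pos: [0.5389, 0.2741, 0.0723]
tcp_rot: [-3.141, -0.0, -0.0]
wrist_force: [-0.1, 0.2, -1.1]
width: 0.525
```

Call:
{"name": "arm_command", "arguments": {"targets": "0 0 0.8 0 0 0 0.35;0 0 0.8 0 0 0 0.35;0 0 0.8 0 0 0 0.53;0 0 0.8 0 0 0 0.56;0 0 0.8 0 0 0 0.6;0 0 0.8 0 0 0 0.66;0 0 0.8 0 0 0 0.72;0 0 0.8 0 0 0 0.72;0 0 0.8 0 0 0 0.72"}}

```text
time: 19.03
tool_pos: [0.5387, 0.2737, 0.0714]
tcp_rot: [3.141, 0.001, -0.0]
wrist_force: [-0.1, 1.0, 1.0]
width: 0.72
```

Call:
{"name": "arm_command", "arguments": {"targets": "0 0 -5 0 0 0 0.72;0 0 -15 0 0 0 0.72;0 0 -35 0 0 0 0.72;0 0 -60 0 0 0 0.72;0 0 -90 0 0 0 0.6;-20 10 -110 0 0 0 0.5;-40 30 -115 0 0 0 0.5;-40 40 -115 0 0 0 0.5;-40 40 -115 0 0 0 0.5;-40 40 -115 0 0 0 0.5"}}

```text
time: 19.87
tool_pos: [0.4992, 0.2337, 0.1871]
tcp_rot: [-3.141, 0.001, -0.002]
wrist_force: [1.0, 0.6, 1.0]
width: 0.499
```

```bash
python3 -c "
from h import *
p,d,s=save('wrist','w17');plan([.56,.02,.15])"
```

```text
shift [ 60.8 214.   36.5] turn [-0.03 -0.03 -0.02] at [0.4992 0.234  0.1866] t 19.92
```

View pics/w17.png

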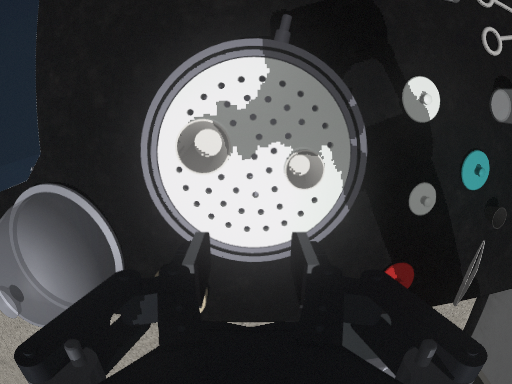

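Run:
```python
from h import *
for uv,r,zr,nm in [((202,147),(20,33),.082,'eL2'),((304,170),(14,26),.0785,'eS2')]:
    c,ax,n,s=edgefit('w17',uv,*r,sign=1,draw=nm); print(c,ax,n,onz('wrist',c,zr,s))
a=cv2.imread('pics/eL2.png');b=cv2.imread('pics/eS2.png');h=max(a.shape[0],b.shape[0])
f=lambda i:cv2.copyMakeBorder(i,0,h-i.shape[0],0,0,0)
cv2.imwrite('pics/c17.png',np.hstack([f(a),f(b)]))
z=np.load('pics/w17.npz');s=dict(tool_pos=z['tp'],tcp_rot=z['tr'])
for nm,e in [('S','w17')]:
  pass
```

```text
(201.17764282226562, 152.77581787109375) (44.20273971557617, 69.87074279785156) 22 [[0.53435708 0.27479181 0.082     ]]
(301.3357849121094, 165.3528289794922) (21.967052459716797, 24.52474594116211) 16 [[0.5228377  0.18872434 0.0785    ]]
```

View pics/c17.png

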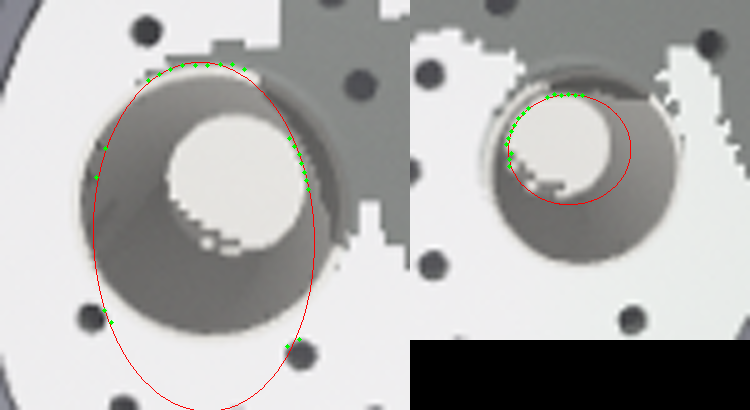

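Run:
```python
from h import *
z=np.load('pics/w17.npz');s=dict(tool_pos=z['tp'],tcp_rot=z['tr'])
print(onz('wrist',(202.8,145.3),.082,s),onz('wrist',(303.7,168.6),.0785,s))
# inner floors: ~ 3 mm above foot
print(onz('wrist',(161+236/5-.5,106+182/5-.5),.047,s),onz('wrist',(270+(558-410)/5-.5,136+143/5-.5),.0515,s))
# lids
for uv in [(421,99),(422,198)]:
    c,ax,s=blob('w17',uv,win=30,thr=90); print(c,ax,onz('wrist',c,.008,s))
```

```text
[[0.54074134 0.27320854 0.082     ]] [[0.51997702 0.18651057 0.0785    ]]
[[0.53985771 0.27395812 0.047     ]] [[0.51899568 0.18617539 0.0515    ]]
(420.85123443603516, 98.67513656616211) (37.311038970947266, 46.28141403198242) [[0.59511857 0.02903073 0.008     ]]
(422.14524841308594, 198.50580406188965) (25.72754669189453, 32.86216354370117) [[0.47041544 0.01278251 0.008     ]]
```

Call:
{"name": "arm_command", "arguments": {"targets": "11 39 0 0 0 0 0.4;22 78 0 0 0 0 0.4;33 117 0 0 0 0 0.4;44 156 0 0 0 0 0.4;55 190 20 0 0 0 0.4;61 210 50 0 0 0 0.4;61 210 70 0 0 0 0.4;61 210 70 0 0 0 0.4;61 210 70 0 0 0 0.4;61 210 70 0 0 0 0.4"}}

```text
time: 20.75
tool_pos: [0.5607, 0.0246, 0.117]
tcp_rot: [-3.141, -0.002, -0.001]
wrist_force: [0.5, 0.7, 0.0]
width: 0.399
```

```bash
python3 -c "
from h import *
p,d,s=save('wrist','w18');plan([.595,.0285,.012])"
```

```text
shift [ 33.6  -3.6 105.9] turn [-0.01 -0.12  0.09] at [0.5612 0.0248 0.1178] t 20.8
```

View pics/w18.png

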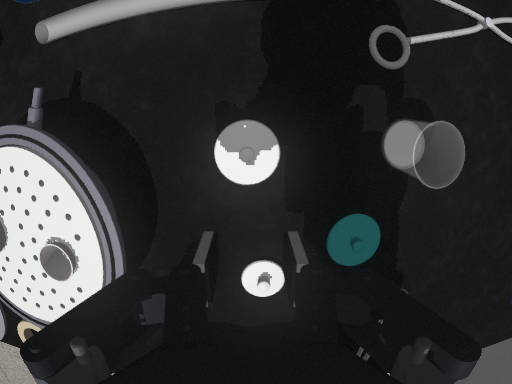

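Run:
```python
from h import *
c,ax,s=blob('w18',(247,152),win=45,thr=60); print('L',c,ax,onz('wrist',c,.008,s), 'knob',onz('wrist',(247,153),.018,s))
z=np.load('pics/w17.npz');s17=dict(tool_pos=z['tp'],tcp_rot=z['tr'])
print('tri',tri([ray('wrist',c,s),ray('wrist',(420.85,98.68),s17),ray('top',(246,144))]))
c2,ax2,s=blob('w18',(263,276),win=35,thr=90); print('S',c2,ax2,onz('wrist',c2,.008,s))
print('triS',tri([ray('wrist',c2,s),ray('wrist',(422.15,198.5),s17),ray('top',(251,194))]))
cv2.imwrite('pics/c18.png',cv2.resize(np.hstack([cv2.resize(cv2.imread('pics/b_w18_247_152.png'),(400,400)),cv2.resize(cv2.imread('pics/b_w18_263_276.png'),(400,400))]),(800,400)))
```

```text
L (246.62152099609375, 152.1252212524414) (65.8326644897461, 66.57921600341797) [[0.59548954 0.02716381 0.008     ]] knob [[0.59619227 0.02674623 0.018     ]]
tri (array([0.59464611, 0.02760753, 0.00464163]), [np.float64(0.0005431740060068826), np.float64(0.0009201194833037929), np.float64(0.0014102587459537295)])
S (262.60876083374023, 278.1861343383789) (36.81374740600586, 43.612632751464844) [[0.47125596 0.01154349 0.008     ]]
triS (array([0.46897696, 0.01194573, 0.00513185]), [np.float64(0.0006789193672080703), np.float64(0.0011685579831893066), np.float64(0.0017646203687701684)])
```

View pics/c18.png

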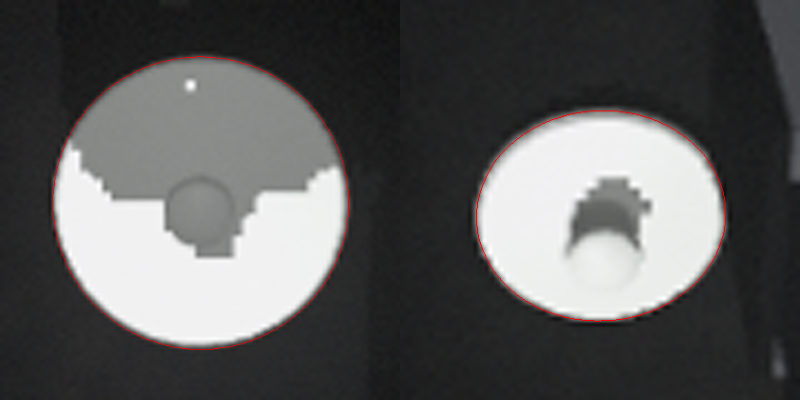

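Call:
{"name": "arm_command", "arguments": {"targets": "34 -2.5 20 0 0 0 0.4;34 -2.5 45 0 0 0 0.4;34 -2.5 65 0 0 0 0.4;34 -2.5 70 0 0 0 0.4;34 -2.5 70 0 0 0 0.4;34 -2.5 70 0 0 0 0.4;34 -2.5 70 0 0 0 0.4"}}

```text
time: 21.38
tool_pos: [0.5955, 0.0268, 0.0488]
tcp_rot: [-3.142, -0.002, -0.006]
wrist_force: [-0.5, 0.1, 0.0]
width: 0.393
```

```bash
python3 -c "
from h import *
p,d,s=save('wrist','w19');plan([.5953,.0273,.0105])
cv2.imwrite('pics/c19.png',cv2.resize(p[150:330,140:360],None,fx=3.5,fy=3.3))"
```

```text
shift [-0.4 -0.6 38.3] turn [-0.   -0.22  0.05] at [0.5955 0.0267 0.0488] t 21.43
```

View pics/c19.png

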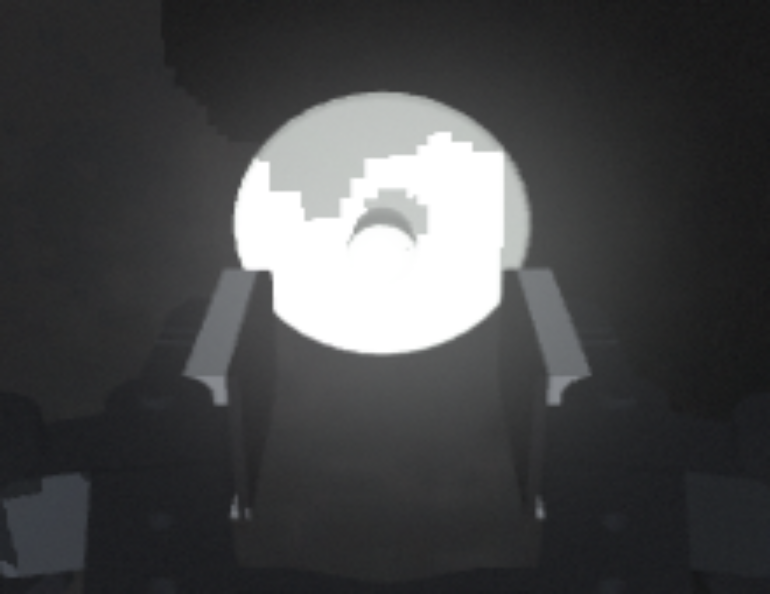

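Lid and knob (x≈382 in the crop) lie midway between the pads (≈250 and ≈520). Descend and close.

Call:
{"name": "arm_command", "arguments": {"targets": "-0.4 -0.3 15 0 0 0 0.4;-0.4 -0.3 28 0 0 0 0.4;-0.4 -0.3 36 0 0 0 0.4;-0.4 -0.3 37.5 0 0 0 0.4;-0.4 -0.3 37.5 0 0 0 0.4;-0.4 -0.3 37.5 0 0 0 0.3;-0.4 -0.3 37.5 0 0 0 0.25;-0.4 -0.3 37.5 0 0 0 0.2;-0.4 -0.3 37.5 0 0 0 0.15;-0.4 -0.3 37.5 0 0 0 0.1"}}

```text
time: 22.27
tool_pos: [0.5941, 0.0267, 0.0097]
tcp_rot: [-3.142, -0.001, -0.002]
wrist_force: [0.6, -0.3, 1.5]
width: 0.126
```

Call:
{"name": "arm_command", "arguments": {"targets": "0 0 0 0 0 0 0.05;0 0 0 0 0 0 0;0 0 0 0 0 0 0;0 0 0 0 0 0 0;0 0 0 0 0 0 0", "newtons": 30}}

```text
time: 22.68
tool_pos: [0.5941, 0.0267, 0.0096]
tcp_rot: [-3.142, -0.001, -0.002]
wrist_force: [-0.5, 0.9, 5.3]
width: 0.126
```

Call:
{"name": "arm_command", "arguments": {"targets": "0 0 -3 0 0 0 0;0 0 -8 0 0 0 0;0 0 -20 0 0 0 0;0 0 -40 0 0 0 0;0 0 -40 0 0 0 0;0 0 -40 0 0 0 0;0 0 -40 0 0 0 0"}}

```text
time: 23.27
tool_pos: [0.5934, 0.0267, 0.0491]
tcp_rot: [3.142, 0.001, 0.0]
wrist_force: [0.1, 0.0, -0.9]
width: 0.124
```

```bash
python3 -c "
from h import *
p,d,s=save('wrist','w20');plan([.539,.2735,.14]);print(s['wrist_force'],s['width'])
cv2.imwrite('pics/c20.png',cv2.resize(p[150:330,140:360],None,fx=3.5,fy=3.3))"
```

```text
shift [ -53.8 -246.9  -91.5] turn [-0.    0.06  0.02] at [0.5928 0.0267 0.0484] t 23.32
[ 0.12928834  0.03875529 -0.86183503] 0.1243982255010683
```

View pics/c20.png

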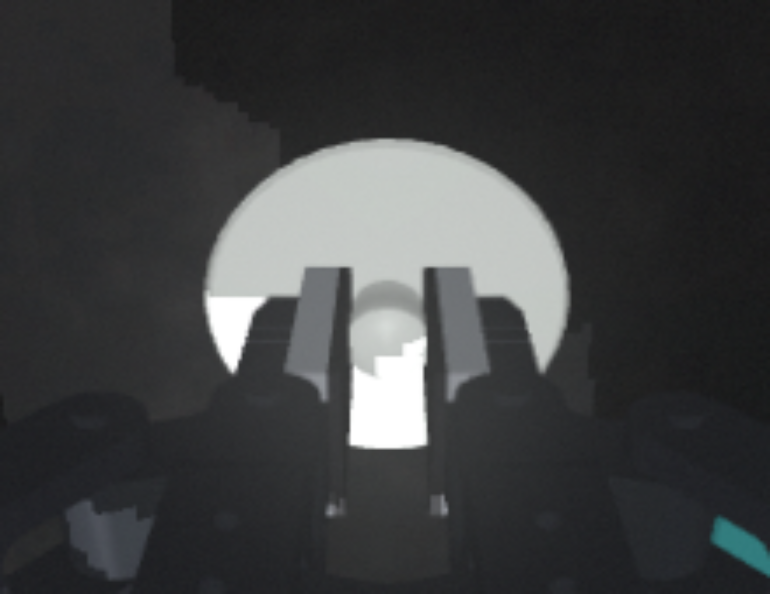

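```bash
cat >> h.py <<'E'
def planefit(name,poly):
    z=np.load(f'pics/{name}.npz');s=dict(tool_pos=z['tp'],tcp_rot=z['tr']);d=z['d'];c=C['wrist'];f=192/np.tan(np.radians(c['fov_y']/2))
    m=np.zeros(d.shape,np.uint8);cv2.fillPoly(m,[np.array(poly,np.int32)],1);v,u=np.nonzero((m>0)&(d>0))
    o,r=ray('wrist',np.stack([u,v],1),s);th=np.hypot(u-c['cx'],v-c['cy'])/f
    P=o+r*(d[v,u]/np.cos(th))[:,None]
    for _ in range(3):
        m0=P.mean(0);n=np.linalg.svd(P-m0,full_matrices=False)[2][2];n*=np.sign(n[2]);e=np.abs((P-m0)@n);P=P[e<max(3*np.median(e),.0005)]
    print('mean',m0.round(4),'normal',n.round(3),'tilt',np.degrees(np.arccos(n[2])).round(1),len(P)); return m0,n
E
python3 - <<'E'
from h import *
planefit('w20',[(212,215),(235,198),(265,198),(292,215),(298,235),(285,228),(218,228),(205,235)])
E
```

```text
mean [0.6102 0.0256 0.0472] normal [ 0.026 -0.     1.   ] tilt 1.5 2077
```

Call:
{"name": "arm_command", "arguments": {"targets": "0 0 -35 0 0 0 0;0 0 -70 0 0 0 0;-5 -20 -95 0 0 0 0;-12 -50 -105 0 0 0 0;-20 -85 -105 0 0 0 0;-28 -120 -105 0 0 0 0;-35 -155 -105 0 0 0 0;-42 -190 -105 0 0 0 0;-48 -220 -105 0 0 0 0;-53 -240 -105 0 0 0 0"}}

```text
time: 24.15
tool_pos: [0.5388, 0.2691, 0.1527]
tcp_rot: [3.142, 0.003, -0.003]
wrist_force: [0.7, -0.2, 0.2]
width: 0.125
```

Call:
{"name": "arm_command", "arguments": {"targets": "0 -6 0 0 0 0 0;0 -6 10 0 0 0 0;0 -6 20 0 0 0 0;0 -6 20 0 0 0 0;0 -6 20 0 0 0 0;0 -6 20 0 0 0 0"}}

```text
time: 24.65
tool_pos: [0.5404, 0.2712, 0.1332]
tcp_rot: [3.141, -0.002, -0.002]
wrist_force: [-0.6, 0.7, -0.6]
width: 0.126
```

```bash
python3 -c "
from h import *
p,d,s=save('wrist','w21');plan([.539,.2735,.0876]);print(s['wrist_force'],s['width'])"
```

```text
shift [-1.8 -2.  46.2] turn [ 0.01  0.01 -0.07] at [0.5408 0.2715 0.1338] t 24.7
[-0.57776587  0.68992289 -0.60667588] 0.12556880224382902
```

View pics/w21.png

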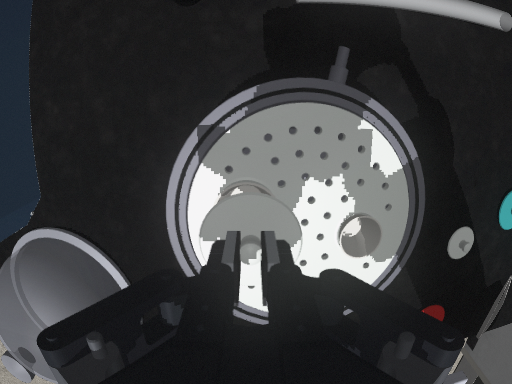

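Call:
{"name": "arm_command", "arguments": {"targets": "-1 -2 10 0 0 0 0;-1 -2 22 0 0 0 0;-1 -2 32 0 0 0 0;-1 -2 37 0 0 0 0;-1 -2 37 0 0 0 0;-1 -2 37 0 0 0 0;-1 -2 37 0 0 0 0"}}

```text
time: 25.28
tool_pos: [0.5396, 0.2748, 0.0971]
tcp_rot: [-3.141, -0.001, -0.0]
wrist_force: [-0.2, -0.5, 0.6]
width: 0.125
```

```bash
python3 -c "
from h import *
p,d,s=save('wrist','w22');plan([.539,.2735,.0876]);print(s['wrist_force'],s['width'])
cv2.imwrite('pics/c22.png',cv2.resize(p[150:330,140:360],None,fx=3.5,fy=3.3))"
```

```text
shift [-0.8  1.4  9.8] turn [-0.02 -0.05  0.03] at [0.5398 0.2749 0.0974] t 25.33
[-0.23135894 -0.45712738  0.61137385] 0.12475551599784353
```

View pics/c22.png

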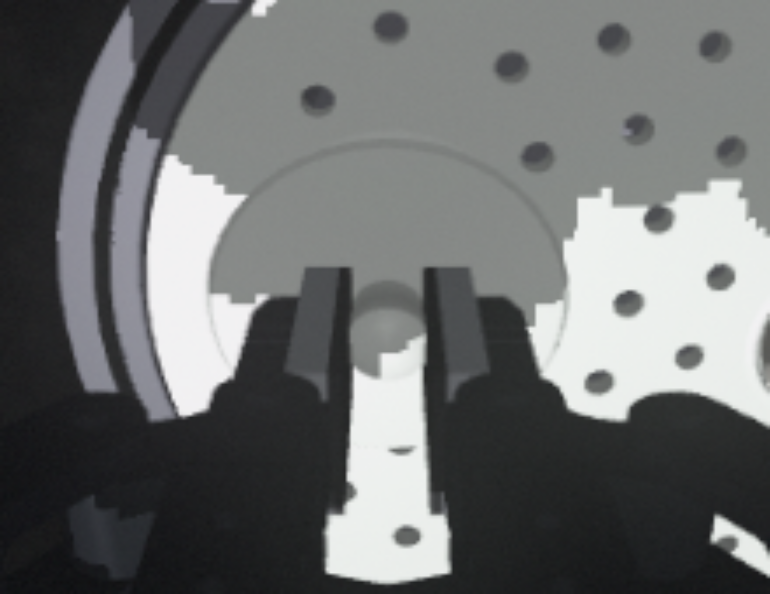

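Call:
{"name": "arm_command", "arguments": {"targets": "-0.6 1.2 3 0 0 0 0;-0.6 1.2 6 0 0 0 0;-0.6 1.2 8 0 0 0 0;-0.6 1.2 9 0 0 0 0;-0.6 1.2 9.3 0 0 0 0;-0.6 1.2 9.3 0 0 0 0;-0.6 1.2 9.3 0 0 0 0"}}

```text
time: 25.92
tool_pos: [0.5389, 0.2735, 0.0877]
tcp_rot: [-3.142, -0.001, -0.0]
wrist_force: [1.1, -0.1, -0.2]
width: 0.126
```

Call:
{"name": "arm_command", "arguments": {"targets": "0 0 0.5 0 0 0 0;0 0 0.8 0 0 0 0;0 0 0.8 0 0 0 0;0 0 0.8 0 0 0 0"}}

```text
time: 26.25
tool_pos: [0.5391, 0.2735, 0.0874]
tcp_rot: [-3.141, -0.001, -0.001]
wrist_force: [-0.7, -0.3, 3.1]
width: 0.128
```

Call:
{"name": "arm_command", "arguments": {"targets": "0 0 0 0 0 0 0.14;0 0 0 0 0 0 0.17;0 0 0 0 0 0 0.22;0 0 0 0 0 0 0.3;0 0 0 0 0 0 0.38;0 0 0 0 0 0 0.38;0 0 0 0 0 0 0.38"}}

```text
time: 26.83
tool_pos: [0.5387, 0.2734, 0.0867]
tcp_rot: [3.141, 0.001, -0.0]
wrist_force: [1.1, 0.3, 0.2]
width: 0.382
```

Call:
{"name": "arm_command", "arguments": {"targets": "0 0 -5 0 0 0 0.38;0 0 -15 0 0 0 0.38;0 0 -35 0 0 0 0.38;0 0 -60 0 0 0 0.38;-20 20 -85 0 0 0 0.38;-40 40 -100 0 0 0 0.38;-40 40 -100 0 0 0 0.38;-40 40 -100 0 0 0 0.38;-40 40 -100 0 0 0 0.38"}}

```text
time: 27.58
tool_pos: [0.4993, 0.2337, 0.1875]
tcp_rot: [-3.141, -0.0, -0.002]
wrist_force: [0.1, -0.1, -0.0]
width: 0.375
```

```bash
python3 -c "
from h import *
p,d,s=save('wrist','w23');plan([.45,.012,.1])"
```

```text
shift [-49.1 221.8  86.7] turn [-0.02 -0.01  0.02] at [0.499  0.2337 0.1868] t 27.63
```

View pics/w23.png

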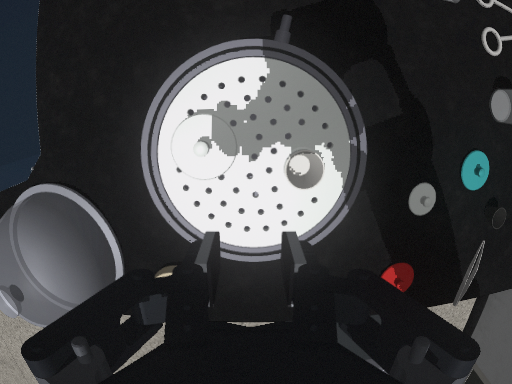

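Run:
```python
from h import *
a=[(204+27*np.cos(t),146+27*np.sin(t)) for t in np.linspace(0,6.28,30)]
m,n=planefit('w23',a)
```

```text
mean [0.5412 0.2721 0.0857] normal [0.008 0.002 1.   ] tilt 0.4 2007
```

Call:
{"name": "arm_command", "arguments": {"targets": "-10 40 0 0 0 0 0.38;-20 80 0 0 0 0 0.38;-30 120 0 0 0 0 0.38;-40 160 10 0 0 0 0.38;-50 195 30 0 0 0 0.38;-55 218 55 0 0 0 0.38;-55 221 75 0 0 0 0.38;-55 221 80 0 0 0 0.38;-55 221 80 0 0 0 0.38;-55 221 80 0 0 0 0.38"}}

```text
time: 28.47
tool_pos: [0.4444, 0.013, 0.1068]
tcp_rot: [-3.141, -0.002, 0.001]
wrist_force: [1.0, -1.4, 0.8]
width: 0.379
```

```bash
python3 -c "
from h import *
p,d,s=save('wrist','w24');plan([.470,.012,.0105])"
```

```text
shift [24.7  1.2 97.2] turn [-0.01 -0.06  0.09] at [0.4452 0.0132 0.1077] t 28.52
```

View pics/w24.png

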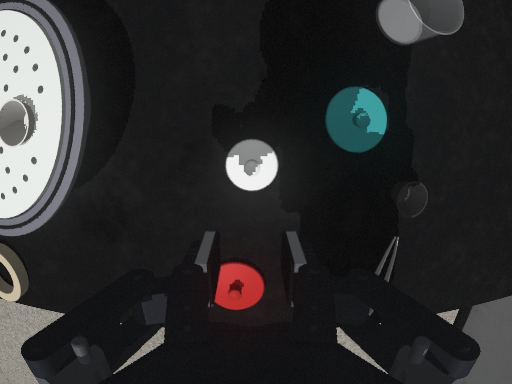

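Run:
```python
from h import *
c,ax,s=blob('w24',(251,165),win=40,thr=60); print(c,ax,onz('wrist',c,.008,s))
z=np.load('pics/w17.npz');s17=dict(tool_pos=z['tp'],tcp_rot=z['tr'])
print(tri([ray('wrist',c,s),ray('wrist',(422.15,198.5),s17),ray('top',(251,194))]))
```

```text
(251.37205505371094, 164.77606964111328) (52.223716735839844, 53.596317291259766) [[0.46994486 0.01156023 0.008     ]]
(array([0.46904414, 0.01208505, 0.00558419]), [np.float64(0.0006944826693456999), np.float64(0.0010905726154451154), np.float64(0.0017517220479880686)])
```

Call:
{"name": "arm_command", "arguments": {"targets": "25 1.5 20 0 0 0 0.38;25 1.5 40 0 0 0 0.38;25 1.5 55 0 0 0 0.38;25 1.5 60 0 0 0 0.38;25 1.5 60 0 0 0 0.38;25 1.5 60 0 0 0 0.38;25 1.5 60 0 0 0 0.38"}}

```text
time: 29.1
tool_pos: [0.4703, 0.0113, 0.0484]
tcp_rot: [3.142, 0.002, 0.004]
wrist_force: [-0.8, -0.3, -0.4]
width: 0.376
```

```bash
python3 -c "
from h import *
p,d,s=save('wrist','w25');plan([.4698,.0117,.0105])
cv2.imwrite('pics/c25.png',cv2.resize(p[150:330,140:360],None,fx=3.5,fy=3.3))"
```

```text
shift [-0.5 -0.6 37.9] turn [ 0.   -0.16  0.05] at [0.4702 0.0112 0.0484] t 29.15
```

View pics/c25.png

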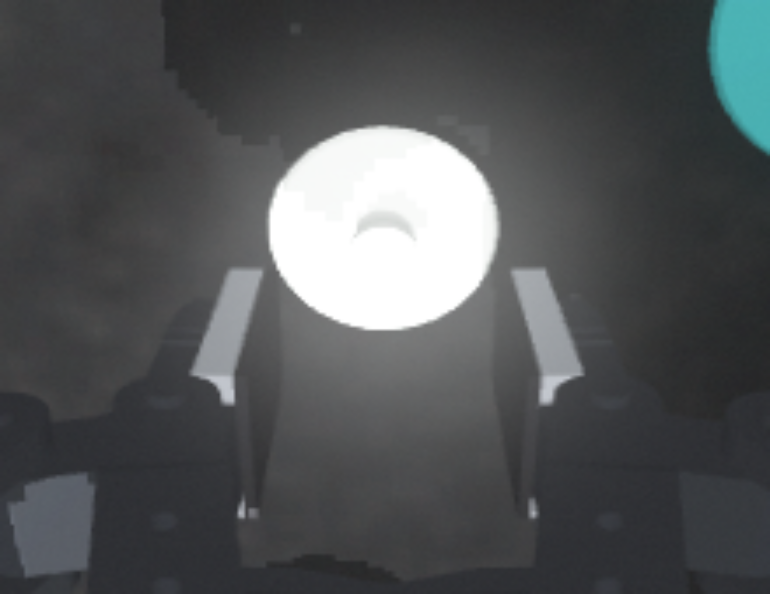

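Call:
{"name": "arm_command", "arguments": {"targets": "-0.2 -0.4 15 0 0 0 0.38;-0.2 -0.4 28 0 0 0 0.38;-0.2 -0.4 35.5 0 0 0 0.38;-0.2 -0.4 37 0 0 0 0.38;-0.2 -0.4 37 0 0 0 0.38;-0.2 -0.4 37 0 0 0 0.3;-0.2 -0.4 37 0 0 0 0.25;-0.2 -0.4 37 0 0 0 0.2;-0.2 -0.4 37 0 0 0 0.15;-0.2 -0.4 37 0 0 0 0.1"}}

```text
time: 29.98
tool_pos: [0.4693, 0.0113, 0.0105]
tcp_rot: [-3.142, -0.001, -0.002]
wrist_force: [-0.9, 0.9, 3.4]
width: 0.125
```

Call:
{"name": "arm_command", "arguments": {"targets": "0 0 0 0 0 0 0.05;0 0 0 0 0 0 0;0 0 0 0 0 0 0;0 0 0 0 0 0 0;0 0 0 0 0 0 0", "newtons": 30}}

```text
time: 30.4
tool_pos: [0.4693, 0.0113, 0.0105]
tcp_rot: [-3.142, -0.001, -0.002]
wrist_force: [-0.4, -0.5, 5.4]
width: 0.124
```

Call:
{"name": "arm_command", "arguments": {"targets": "0 0 -3 0 0 0 0;0 0 -8 0 0 0 0;0 0 -20 0 0 0 0;0 0 -40 0 0 0 0;0 0 -40 0 0 0 0;0 0 -40 0 0 0 0;0 0 -40 0 0 0 0"}}

```text
time: 30.98
tool_pos: [0.4683, 0.0113, 0.0495]
tcp_rot: [-3.142, -0.001, 0.0]
wrist_force: [-1.2, -0.3, -0.5]
width: 0.124
```

```bash
python3 -c "
from h import *
p,d,s=save('wrist','w26');plan([.519,.1864,.14]);print(s['wrist_force'],s['width'])
cv2.imwrite('pics/c26.png',cv2.resize(p[150:330,140:360],None,fx=3.5,fy=3.3))
planefit('w26',[(228,212),(250,205),(272,212),(280,225),(220,225)])"
```

```text
shift [  51.1 -175.   -91. ] turn [-0.    0.08  0.02] at [0.4679 0.0113 0.0491] t 31.03
[-1.15585745 -0.25132463 -0.48183744] 0.12415120419413476
mean [0.484  0.011  0.0467] normal [ 0.06  -0.     0.998] tilt 3.5 838
```

View pics/c26.png

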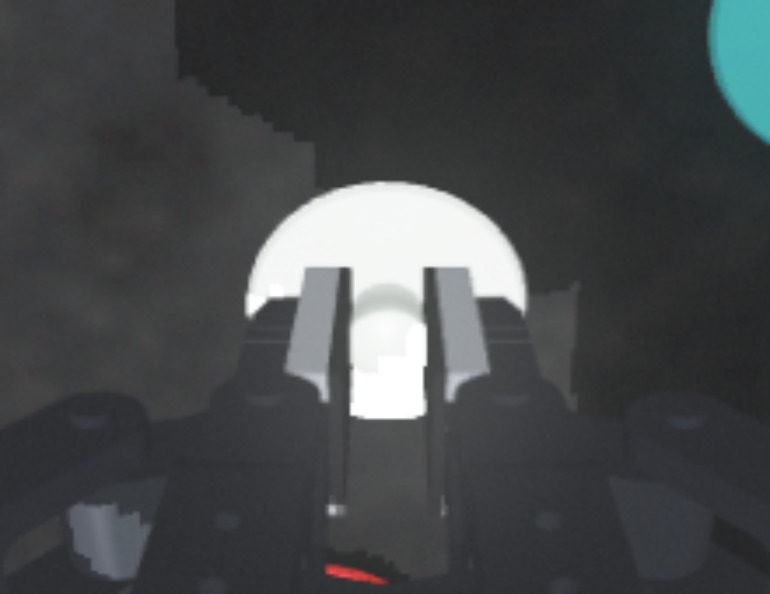

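Call:
{"name": "arm_command", "arguments": {"targets": "0 0 -30 0 0 0 0;0 0 -60 0 0 0 0;5 -10 -85 0 0 0 0;12 -35 -95 0 0 0 0;22 -65 -95 0 0 0 0;32 -95 -95 0 0 0 0;40 -125 -95 0 0 0 0;47 -150 -95 0 0 0 0;51 -168 -95 0 0 0 0;51 -175 -95 0 0 0 0"}}

```text
time: 31.87
tool_pos: [0.5195, 0.1885, 0.1436]
tcp_rot: [-3.141, -0.004, 0.002]
wrist_force: [0.3, -0.1, 0.4]
width: 0.125
```

Call:
{"name": "arm_command", "arguments": {"targets": "0 0 10 0 0 0 0;0 0 20 0 0 0 0;0 0 25 0 0 0 0;0 0 25 0 0 0 0;0 0 25 0 0 0 0;0 0 25 0 0 0 0"}}

```text
time: 32.37
tool_pos: [0.5196, 0.1855, 0.1198]
tcp_rot: [3.141, -0.001, -0.0]
wrist_force: [-0.6, -0.1, 0.2]
width: 0.122
```

```bash
python3 -c "
from h import *
p,d,s=save('wrist','w27');plan([.5193,.1863,.085]);print(s['wrist_force'],s['width'])"
```

```text
shift [-0.7 -0.5 35.2] turn [-0.01 -0.04 -0.04] at [0.5199 0.1858 0.1202] t 32.42
[-0.55442989 -0.12602094  0.24434955] 0.12165662221102178
```

View pics/w27.png

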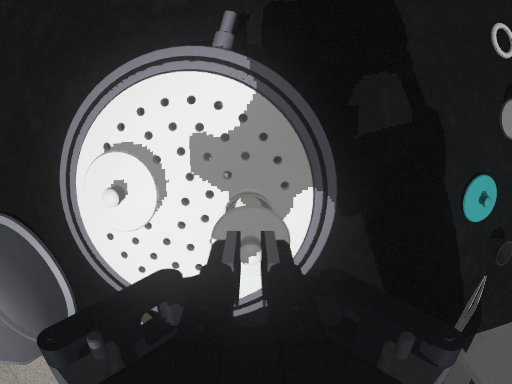

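Call:
{"name": "arm_command", "arguments": {"targets": "-0.5 -0.5 10 0 0 0 0;-0.5 -0.5 20 0 0 0 0;-0.5 -0.5 26 0 0 0 0;-0.5 -0.5 26 0 0 0 0;-0.5 -0.5 26 0 0 0 0;-0.5 -0.5 26 0 0 0 0"}}

```text
time: 32.92
tool_pos: [0.5191, 0.1869, 0.0937]
tcp_rot: [3.141, 0.001, -0.001]
wrist_force: [1.1, -0.1, -0.7]
width: 0.123
```

```bash
python3 -c "
from h import *
p,d,s=save('wrist','w28');plan([.5193,.1863,.085]);print(s['wrist_force'],s['width'])
cv2.imwrite('pics/c28.png',cv2.resize(p[150:330,140:360],None,fx=3.5,fy=3.3))"
```

```text
shift [-0.1  0.7  9. ] turn [-0.   -0.02  0.03] at [0.5194 0.187  0.094 ] t 32.97
[ 1.09002366 -0.09652257 -0.69543059] 0.1225276291080127
```

View pics/c28.png

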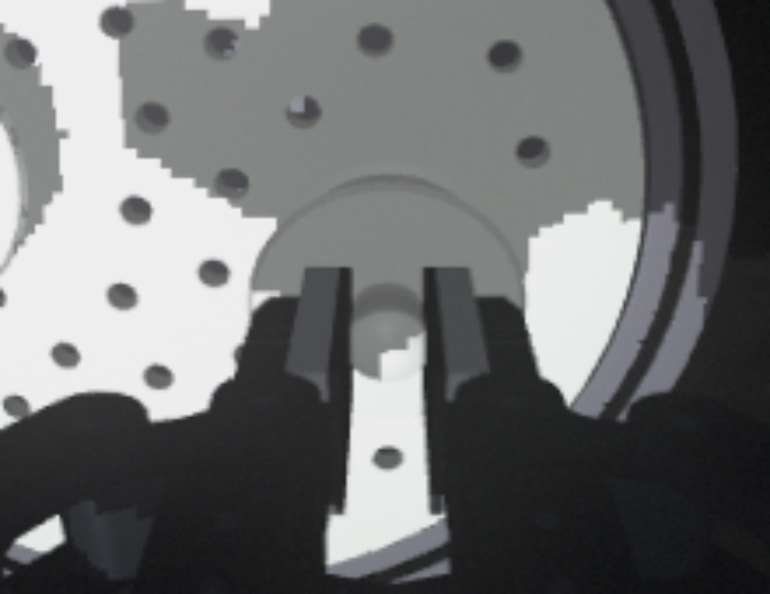

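Call:
{"name": "arm_command", "arguments": {"targets": "0 0.6 3 0 0 0 0;0 0.6 6 0 0 0 0;0 0.6 8 0 0 0 0;0 0.6 8.6 0 0 0 0;0 0.6 8.6 0 0 0 0;0 0.6 8.6 0 0 0 0"}}

```text
time: 33.47
tool_pos: [0.5191, 0.1862, 0.0852]
tcp_rot: [3.142, 0.001, -0.0]
wrist_force: [0.1, -0.5, -1.0]
width: 0.124
```

Call:
{"name": "arm_command", "arguments": {"targets": "0 0 0.5 0 0 0 0;0 0 0.8 0 0 0 0;0 0 0.8 0 0 0 0;0 0 0.8 0 0 0 0"}}

```text
time: 33.8
tool_pos: [0.5193, 0.1863, 0.0849]
tcp_rot: [-3.142, -0.001, -0.001]
wrist_force: [-0.2, -0.4, 4.0]
width: 0.123
```

Contact felt at the expected height (4 N). Release and retreat.

Call:
{"name": "arm_command", "arguments": {"targets": "0 0 0 0 0 0 0.14;0 0 0 0 0 0 0.17;0 0 0 0 0 0 0.22;0 0 0 0 0 0 0.3;0 0 0 0 0 0 0.36;0 0 0 0 0 0 0.36;0 0 0 0 0 0 0.36"}}

```text
time: 34.38
tool_pos: [0.5191, 0.1862, 0.0843]
tcp_rot: [3.142, 0.001, -0.0]
wrist_force: [0.1, 0.3, 0.2]
width: 0.358
```

Call:
{"name": "arm_command", "arguments": {"targets": "0 0 -5 0 0 0 0.36;0 0 -15 0 0 0 0.36;0 0 -35 0 0 0 0.36;0 0 -60 0 0 0 0.36;-20 -20 -85 0 0 0 0.36;-30 -45 -100 0 0 0 0.36;-30 -45 -100 0 0 0 0.36;-30 -45 -100 0 0 0 0.36;-30 -45 -100 0 0 0 0.36"}}

```text
time: 35.13
tool_pos: [0.4891, 0.231, 0.1847]
tcp_rot: [3.141, 0.002, 0.001]
wrist_force: [0.0, 0.2, -0.8]
width: 0.358
```

```bash
python3 -c "
from h import *
p,d,s=save('wrist','w29');print(s['tool_pos'],s['wrist_force'])
t,_,_=save('top','top2')"
```

```text
[0.4891024  0.23102291 0.1847433 ] [ 0.01108192  0.16974299 -0.78385321]
```

View pics/w29.png

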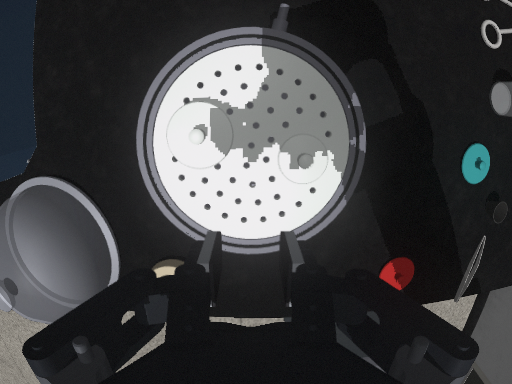

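Run:
```python
from h import *
for cx,cy,r in [(200,135,27),(303,158,20)]:
    planefit('w29',[(cx+r*np.cos(t),cy+r*np.sin(t)) for t in np.linspace(0,6.28,40)])
z=np.load('pics/w29.npz');s=dict(tool_pos=z['tp'],tcp_rot=z['tr'])
print('disc centres',onz('wrist',(200,135),.084,s),onz('wrist',(303,158),.081,s))
p=cv2.imread('pics/w29.png');cv2.imwrite('pics/c29.png',cv2.resize(p[85:200,150:350],None,fx=4,fy=4,interpolation=cv2.INTER_CUBIC))
t=cv2.imread('pics/top2.png');cv2.imwrite('pics/t29.png',cv2.resize(t[110:260,105:405],None,fx=2.6,fy=2.6))
```

```text
mean [0.5403 0.2719 0.0858] normal [0.011 0.001 1.   ] tilt 0.6 2019
mean [0.5213 0.1867 0.0825] normal [ 0.011 -0.006  1.   ] tilt 0.7 1039
disc centres [[0.53969144 0.27193502 0.084     ]] [[0.52005104 0.18563654 0.081     ]]
```

View pics/c29.png

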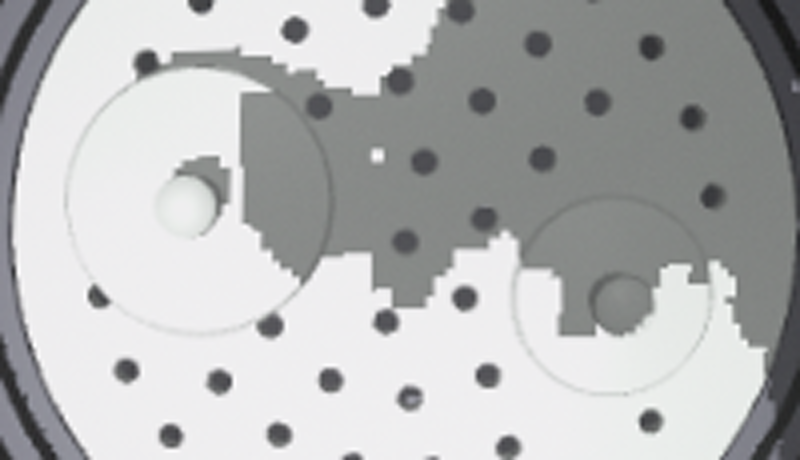

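View pics/t29.png

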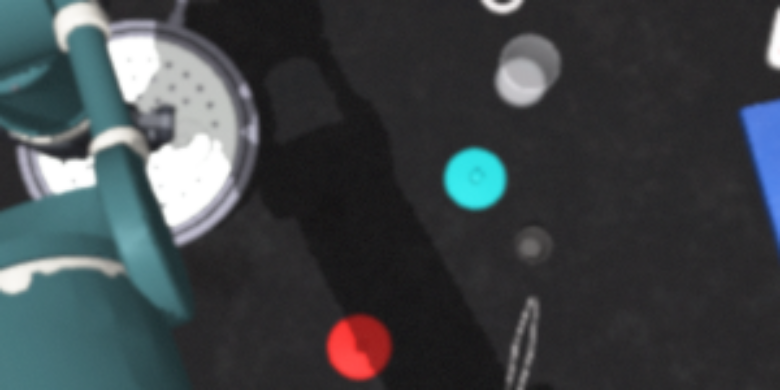

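```bash
python3 -c "
from workcell import bot
print(bot.finish_job())"
```

```text
the job is handed in; nothing more can be done
None
```

The two porcelain crucibles now hang in the holes of their own size in the desiccator plate, each covered with its own lid. I handed the job in at about 35 s; no verdict was reported.

- **Crucibles:** before the lids went on, the rim centres measured within about 1 mm of the hole axes, and the crucibles were tilted by no more than about 2°.
- **Lids:** both lie flat, with tilts of 0.6° and 0.7°. Their disc tops measured 85.8 mm (large) and 82.5 mm (small), against 86 and about 82.5 mm expected. They are centred within about 2 mm, with the gripper open and clear of them.
- **Bystanders:** in the last top view the graphite crucible and the beaker stood where they were at the start.
- **Small disagreements:** heights from two views came out low against the given figures:
  - small rim: 21 to 26 mm instead of 30
  - large rim: about 35.5 mm instead of 38
  - lid disc tops: about 5 mm instead of 8

  The ellipse fits to the seated crucible rims failed on the white plate, so I read those centres from enlarged crops by hand. Neither affected the result.

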